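Open the printer's control box and switch its mode selector

ROBOT

A 6-joint arm with a two-finger parallel gripper is mounted at the origin on the work surface. World frame = base frame: x ahead of the robot, y to its left, z up, the work surface at z = 0. Lengths are in m, angles in rad, forces in N, time in s.
With the tool pointing down it reaches from about 0.3 to 0.875 m from the base axis. Payload 6.4 kg.
Tool frame: the origin (TCP) lies midway between the tips of the shut fingers; the grasp point (between the pads) lies 19 mm behind it; x points along the fingers, y is the direction in which the jaws open and shut, and the axes are right-handed (so a half turn about x gives the same grasp; the last joint's range is limited). The gripper opens to 85 mm and grips with 20 to 120 N. Pads are 22 mm wide; open, the fingers measure 114 mm over their backs; the gripper's body (76 mm by 85 mm) begins 54 mm behind the grasp point. The pads swing forward as they close: fully open they stand 13 mm farther back than shut.
Start: joints at [0.959, 0.181, 1.607, -0, 1.354, -0.206], TCP at [0.227, 0.528, 0.231] pointing down, gripper open.
Joint ranges: [-2.99, 2.99], [-0.89, 2.07], [0.3, 2.58], [-1.14, 4.28], [0, 2.63], [-3.12, 3.12]. Speed limits (rad/s): [2.57, 2.57, 3.01, 3.14, 3.14, 3.14].

INTERFACE

Orientations are given as a unit quaternion [w, x, y, z].
In Python, from bench import ctrl gives the robot as it stands.
- The arm moves only by the tool servo_tool, never from a script. Its argument "targets" is a list of rows, each a list of 7 numbers: the turn, a rotation vector about the tool's x, y, z in rad, then the shift along the tool's x, y, z in mm, then the opening, from -1 (shut) to 1 (fully open). A call has exactly 8 rows; each row is the pose to reach, as a shift and turn from the pose measured when the call began, along the tool's axes at that moment; what a row does not reach only later rows make up. A row lasts 1/8 s, in which the tool goes at most 62.5 mm and 10.7 degrees, less where a joint would pass 70% of its speed; a pose out of reach is approached as far as the arm can. A call with a gripper value outside its range is refused whole. The fingers move at their own pace and stop on an object; the grip force is fixed at half the most. Time passes only in rows, so rows that repeat a pose let the fingers close, or fill a call up. It gives the time, the measured TCP pose, the force and the opening at its end, in the units of the state.
- ctrl.get_obs(): the state, without advancing time (a new reading comes with each control period).
- ctrl.camera(name): name is "scene" or "top"; returns a dict with "pixels" (480x640x3 uint8, blue, green, red), "intrinsics" (3x3 intrinsics, pixels), "R" (3x3) and "t" (3): a world point X has camera coordinates R X + t. Camera axes: x right, y down, z forward; pixel columns grow to the right and rows downward; lengths in m; the calibration is good to about 2 mm. A picture is of the moment at which its call begins. There is no depth.
- ctrl.hand_in(): hands the job in, once; it reports no verdict.
The state is a dict: "time_s": time; "q": joint angles; "dq": joint speeds; "joint_efforts": joint torques, N m; "eef_pos": TCP position; "eef_rot": TCP orientation; "wrist_force": force on the tool from outside, world axes, zero at the start; "torque": the same for the moment, N m; "opening": opening from 0.0 (shut) to 1.0 (fully open).
Only numpy, scipy, OpenCV 4.12 (cv2) and the standard library are available. Lean on these libraries where they do the work, as an engineer would, in place of code of your own. Each camera call takes 0.05 s, during which the arm holds its last target.

TASK

Lift the blue cover off the two pins of the sloping black control box and lay it flat on the rubber mat, rib upwards. Then take the yellow flat screwdriver from its stand, turn the orange slotted selector inside the box a quarter turn clockwise to its stop with it (not with the fingers), and hang the screwdriver back upright in the stand, collar resting on it. Set things down rather than dropping them, and leave the spool, pot and scraper where they are.

Things in the scene. Friction and masses are not known exactly. Their poses are not given: they have to be found in the camera images.
- housing: Black sloping control box, fixed, 150 x 190 mm. Origin: centre of its underside on the table; z up, x level from its low edge (robot side) to its high edge. Its face slopes 30 degrees, rising along +x: outward normal (-0.5, 0, 0.866) in this frame; 130 mm up the slope x 180 mm along y. In it a pocket, 90 x 110 mm, 22 mm deep, with a green board (look only) and the selector.
- rim_mid (a point): Middle of the plane of the housing's flat rim round the pocket; axes as housing (z up, not tilted). Two steel pins, 7 mm thick and 15 mm high, stand on the rim square to the slope, 72.5 mm either side of this point along y. The cover lies on the rim at the start.
- cover_rib (a point): Centre of the white rib on the loose blue cover (0.25 kg): plate 120 (x) x 165 (y) x 5 mm, two 12 mm holes loose on the pins. Rib 60 mm along x, 14 mm thick along y, 34 mm high; the point is 17 mm below its top, 22 mm above the plate's underside. z square to the plate, out of the rib. On the pins, x points up the slope; lift 15 mm or more square to the slope to clear them.
- mat_top (a point): Centre of the top of the fixed black rubber mat, 190 (x) x 180 (y) mm, top 4 mm above the table, where the cover is to be laid.
- stand_hole (a point): Centre of the mouth of the round 31 mm hole in the top plate (80 x 80 x 12 mm) of the fixed aluminium screwdriver stand, 100 mm above the table; z up. The space under the plate is open.
- driver_grip (a point): Point on the axis of the yellow screwdriver (0.12 kg), in its square handle 26 x 26 mm, faces square to this point's x and y. z runs from the blade to the handle's end. The handle reaches 35 mm above this point; below it a black collar, 44 mm wide, 6 mm thick, its underside 55 mm below this point, rests on the stand at the start. Blade tip 140 mm below this point.
- driver_tip (a point): Middle of the screwdriver's blade end, on its axis. The blade is 16 mm wide along this point's x, 3 mm thick along y, 22 mm long; shaft 8 mm thick. z points to the handle.
- selector_slot (a point): Middle of the slot's mouth on the axis of the orange selector, in the pocket, 10 mm below the rim plane. The slot runs along this point's x and turns with it; 34 mm long, open-ended, 12 mm deep; walls 5.6 mm apart, flaring over the top 4 mm to about 12 mm at the mouth. z points out of the slot, square to the sloping face. The cover hides it at the start.
- selector (a joint): Turn of the selector in rad, 0 to 1.571, growing clockwise as seen from outside, looking into the slot. At 0 the slot runs up the slope; at 1.571, its stop, along the housing's y. Starts at 0 to 0.25. Light friction (0.05 N m); it stays where it is left.
- spool: Bystander: green filament spool with black flanges, loose, lying flat, 160 mm wide, 58 mm high. Origin: centre of its underside.
- printed_pot: Bystander: orange printed pot, loose, 80 mm wide, 80 mm high. Origin: centre of its underside.
- scraper: Bystander: loose scraper 190 mm long lying on the table between robot and housing, along its x. Origin: its middle, on the table.

How it is judged:
By the outcome, as a careful person would: the job done as asked, in the order asked, and still so for the second after the job is handed in, with the robot touching nothing.
It also fails if it takes over 70 s, if anything falls off the work surface, if the arm or the gripper's body presses on something with over 40 N, if the wrist force passes 120 N, or if a joint passes its speed limit or range.

## Working session

There is one attempt and no reset: what is moved stays moved. The work goes in short steps, Python scripts to look and compute and a tool call to move; the robot and the scene stay as the last step left them, time stands still between calls to the robot, and variables do not carry over. Pictures are saved under pics/ and viewed, and the job is handed in when it is done.

Besides the shell and the picture viewer there is one more tool, called after ">>>" as name(argument=value, ...) on one line, values as JSON. servo_tool: Moves the arm, as the interface text tells. Its arguments: {"type":"object","properties":{"targets":{"type":"array","items":{"type":"array","items":{"type":"number"}}}},"required":["targets"]}

```bash
ls; mkdir -p pics; python3 - <<'E'
from bench import ctrl
import cv2,numpy as np
print(ctrl.get_obs())
for n in("scene","top"):
    c=ctrl.camera(n); cv2.imwrite(f"pics/{n}0.png",c["pixels"]); print(n,c["intrinsics"],c["R"],c["t"])
E
```

```text
pics
{'time_s': 0.0, 'q': array([ 9.58663292e-01,  1.81569474e-01,  1.60797622e+00, -7.42461453e-06,
        1.35380542e+00, -2.06307310e-01]), 'dq': array([-7.40147387e-05,  1.01097082e-03,  2.94982768e-04,  5.44761690e-04,
       -9.29294802e-04, -1.01454627e-03]), 'joint_efforts': array([-2.99070070e-04, -4.44879878e+01, -3.51324320e+01, -4.49378576e-04,
        9.55071329e-03, -7.12188324e-06]), 'eef_pos': array([0.22666939, 0.52784851, 0.23038353]), 'eef_rot': array([ 0.69235441,  0.14192647,  0.69284445, -0.14306926]), 'wrist_force': array([-0.05928295, -0.15632054,  0.48449338]), 'torque': array([ 0.01364628, -0.02068459,  0.00337928]), 'opening': 1.0018283608923468}
scene [[572.82328504   0.         308.09088786]
 [  0.         572.82328504 233.11494546]
 [  0.           0.           1.        ]] [[-0.4534839   0.8912442  -0.0060101 ]
 [ 0.63309788  0.31737256 -0.70601823]
 [-0.62732721 -0.32397288 -0.70816816]] [ 0.24461282 -0.28513916  1.4687807 ]
top [[618.6153548    0.         320.74498201]
 [  0.         618.6153548  240.16950558]
 [  0.           0.           1.        ]] [[ 0.0256778  -0.99942055  0.02234331]
 [-0.99772463 -0.02701521 -0.06177176]
 [ 0.06233958 -0.02070631 -0.99784018]] [-0.02695962  0.55151067  1.37265966]
```

View pics/scene0.png

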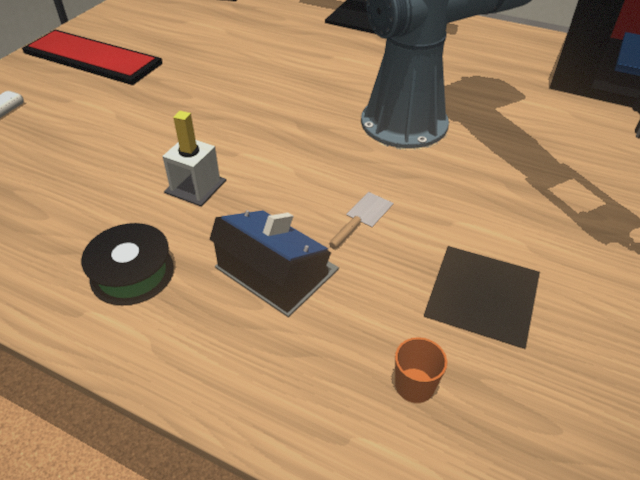

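View pics/top0.png

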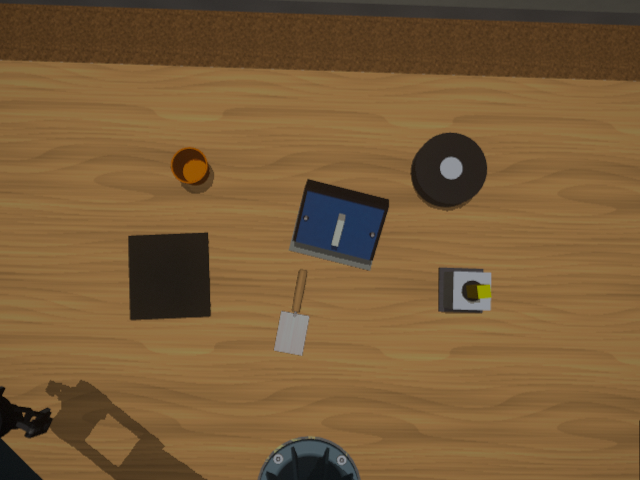

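The scene view shows the housing with its cover near (270,245), the stand with the yellow driver at (190,160), and the mat at (485,295). The top view shows the pins near (306,218) and (373,235), the stand at (472,290), and the mat at (170,276).

```bash
cat > h.py <<'E'
from bench import ctrl
import cv2,numpy as np
from scipy.spatial.transform import Rotation as Rn
def cams():
    return {n:ctrl.camera(n) for n in("scene","top")}
def ray(c,p):
    d=np.linalg.inv(c["intrinsics"])@np.array([p[0],p[1],1.]); R=c["R"]
    o=-R.T@c["t"]; d=R.T@d; return o,d/np.linalg.norm(d)
def onplane(c,p,pt,n=(0,0,1)):
    o,d=ray(c,p); n=np.array(n,float); return o+d*(n@(np.array(pt)-o))/(n@d)
def onz(c,p,z): return onplane(c,p,(0,0,z))
def tri(cs,pS,pT):
    A=[];b=[];rs=[ray(cs["scene"],pS),ray(cs["top"],pT)]
    for o,d in rs:
        P=np.eye(3)-np.outer(d,d);A.append(P);b.append(P@o)
    X=np.linalg.lstsq(np.vstack(A),np.hstack(b),rcond=None)[0]
    return X,[round(1000*np.linalg.norm(np.cross(X-o,d)),1) for o,d in rs]
def proj(c,X):
    v=c["R"]@np.array(X)+c["t"]; u=c["intrinsics"]@v; return u[:2]/u[2]
def pose():
    o=ctrl.get_obs(); q=o["eef_rot"]; return o["eef_pos"],Rn.from_quat([q[1],q[2],q[3],q[0]]),o
def rel(ptarget,Rt):
    """rows: turn rotvec (tool) and shift mm (tool) to reach target"""
    p,R,o=pose()
    return np.round((R.inv()*Rt).as_rotvec(),3),np.round(1000*R.inv().apply(np.array(ptarget)-p),1)
def crop(c,x0,y0,x1,y1,f,name):
    cv2.imwrite("pics/"+name,cv2.resize(c["pixels"][y0:y1,x0:x1],None,fx=f,fy=f,interpolation=cv2.INTER_CUBIC))
E
python3 - <<'E'
from h import *
cs=cams()
a=cs["scene"]; b=cs["top"]
A=cv2.resize(a["pixels"][195:315,200:345],None,fx=5,fy=5,interpolation=cv2.INTER_CUBIC);cv2.imwrite("pics/s1.png",A)
crop(b,280,170,400,280,5,"t1.png")
crop(b,425,255,505,325,6,"t2.png"); crop(a,155,100,235,210,5,"s2.png")
# mat
hs=lambda c:cv2.cvtColor(c["pixels"],cv2.COLOR_BGR2HSV)
for n,z in(("top",.004),("scene",.004)):
    m=(cs[n]["pixels"].max(2)<60).astype(np.uint8)
    k,l,s,ce=cv2.connectedComponentsWithStats(m)
    for i in range(1,k):
        if s[i,4]>1500:
            cnt=cv2.findContours((l==i).astype(np.uint8),0,2)[0][0]
            r=cv2.minAreaRect(cnt); bx=cv2.boxPoints(r)
            print(n,s[i],r)
            ap=cv2.approxPolyDP(cnt,8,True)[:,0]
            if len(ap)==4:
                W=np.array([onz(cs[n],p,z) for p in ap]);print(W.round(3),W.mean(0))
E
```

```text
top [   0    0  640   25 6277] ((319.6514892578125, 7.649554252624512), (639.4481811523438, 12.330831527709961), 1.9945693016052246)
top [ 411  133   76   74 3891] ((448.75006103515625, 170.25001525878906), (70.71067810058594, 75.6604232788086), 45.0)
top [ 129  233   81   87 6641] ((168.78709411621094, 275.7841796875), (83.6038589477539, 80.21891021728516), 87.66268920898438)
[[0.562 0.245 0.004]
 [0.551 0.42  0.004]
 [0.365 0.405 0.004]
 [0.378 0.234 0.004]] [0.46390505 0.32571449 0.004     ]
top [   0  387   53   93 2250] ((25.999996185302734, 433.0), (51.99999237060547, 91.99998474121094), -0.0)
top [ 266  447   88   33 1522] ((309.5, 463.0), (32.0, 87.0), 90.0)
scene [ 325    0  120  121 4948] ((392.7010192871094, 47.3555793762207), (124.68217468261719, 99.90272521972656), 64.70797729492188)
scene [ 550    0   90  113 6218] ((607.9769287109375, 49.58460998535156), (92.70501708984375, 104.10677337646484), 15.255120277404785)
scene [ 210  217  114   89 4597] ((259.96734619140625, 265.2559509277344), (117.05673217773438, 59.296939849853516), 22.12633514404297)
scene [  82  224   91   81 4508] ((127.54998779296875, 263.6500244140625), (78.7406997680664, 87.27885437011719), 71.56504821777344)
```

View pics/s1.png

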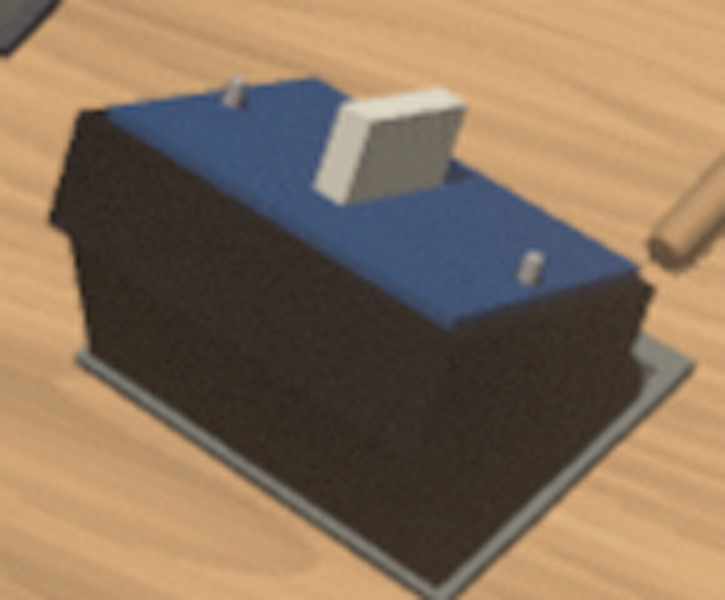

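View pics/t1.png

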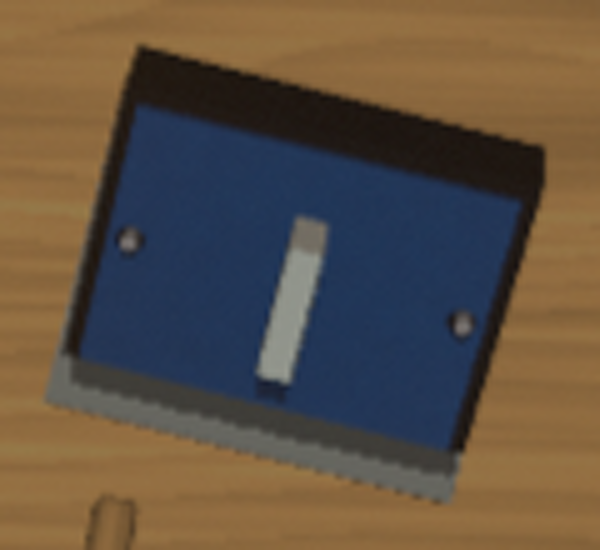

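View pics/t2.png

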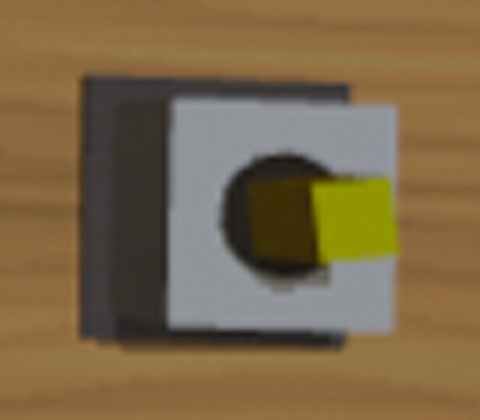

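View pics/s2.png

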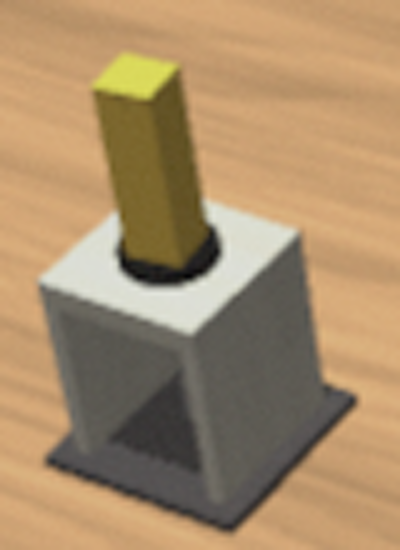

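```bash
python3 - <<'E'
from h import *
cs=cams()
S=lambda x,y:((x+.5)/5-.5+200,(y+.5)/5-.5+195)
T=lambda x,y:((x+.5)/5-.5+280,(y+.5)/5-.5+170)
for c in cs.values(): print("cam",-c["R"].T@c["t"])
pL=tri(cs,S(534,258),T(129,239)); pR=tri(cs,S(237,82),T(462,322)); print("pins",pL,pR)
L,R=pL[0],pR[0]; y=L-R; print("dist",np.linalg.norm(y), "yaw",np.degrees(np.arctan2(-y[0],y[1])))
rs=[(S(345,103),T(296,248)),(S(370,124),T(323,253)),(S(466,106),T(291,384)),(S(443,89),T(258,377))]
# scene corners order: up-left.. guess correspondences
import itertools
top=[tri(cs,rs[0][0],rs[1][1]),tri(cs,rs[1][0],rs[0][1]),tri(cs,rs[2][0],rs[3][1]),tri(cs,rs[3][0],rs[2][1])]
for t in top: print(t[0].round(4),t[1])
P=np.array([t[0] for t in top]); print("ribtop",P.mean(0)); ux=(P[0]+P[1]-P[2]-P[3])/2; print(ux,np.linalg.norm(ux),np.degrees(np.arctan2(ux[1],ux[0])),np.degrees(np.arcsin(ux[2]/np.linalg.norm(ux))))
yaw=np.arctan2(-y[0],y[1])
n=Rn.from_euler('z',yaw).apply([-.5,0,.8660254])
mid=(L+R)/2-n*.015; print("rim_mid",mid,"n",n,"yaw",yaw)
print("rib ctr from pins",mid+n*.022,"from ribtop",P.mean(0)-n*.017)
# housing corners on the table grey base in top
for nme,pp in(("T",[T(47,402),T(449,500)]),):
    for p in pp: print(nme,onz(cs["top"],p,.002))
print([onz(cs["scene"],S(*p),.002) for p in ((80,360),(437,597),(692,367))])
# stand
S2=lambda x,y:((x+.5)/5-.5+155,(y+.5)/5-.5+100)
T2=lambda x,y:((x+.5)/6-.5+425,(y+.5)/6-.5+255)
st=[onz(cs["top"],T2(*p),.1) for p in((170,97),(397,104),(394,331),(168,328))]
print("stand top",np.round(st,4),np.mean(st,0))
st=[onz(cs["scene"],S2(*p),.1) for p in((40,284),(193,335),(302,233))]
print("stand scene",np.round(st,4),(st[0]+st[2])/2)
dt=[onz(cs["top"],T2(*p),.196) for p in((312,184),(391,178),(399,255),(320,264))]
print("drv top",np.round(dt,4),np.mean(dt,0))
ds=[onz(cs["scene"],S2(*p),.196) for p in((93,89),(130,53),(182,66),(153,100))]
print("drv scene",np.round(ds,4),np.mean(ds,0))
E
```

```text
cam [1.21285507 0.3483307  0.84030043]
cam [0.46537701 0.01637788 1.40436512]
pins (array([0.59328219, 0.02378846, 0.1060825 ]), [np.float64(0.9), np.float64(0.9)]) (array([ 0.56208178, -0.11764351,  0.10634068]), [np.float64(0.7), np.float64(0.7)])
dist 0.14483278149376927 yaw -12.440405668198535
[ 0.586  -0.0557  0.1418] [np.float64(1.3), np.float64(1.3)]
[ 0.588  -0.0446  0.138 ] [np.float64(1.5), np.float64(1.5)]
[ 0.5367 -0.0326  0.1084] [np.float64(0.1), np.float64(0.1)]
[ 0.5336 -0.0454  0.1092] [np.float64(1.3), np.float64(1.3)]
ribtop [ 0.5610789  -0.04460187  0.12432234]
[ 0.05183233 -0.01111631  0.03109091] 0.061455735267495586 -12.104669848702905 30.39159995253551
rim_mid [ 0.58500589 -0.04854321  0.09322121] n [-0.4882603   0.10771202  0.8660254 ] yaw -0.21712603919382967
rib ctr from pins [ 0.57426416 -0.04617354  0.11227377] from ribtop [ 0.56937933 -0.04643297  0.10959991]
T [0.52871954 0.05866171 0.002     ]
T [ 0.48908986 -0.12483465  0.002     ]
[array([ 0.63369588, -0.15492272,  0.002     ]), array([0.67183298, 0.02451367, 0.002     ]), array([0.52964655, 0.06040023, 0.002     ])]
stand top [[ 0.4896 -0.2921  0.1   ]
 [ 0.4892 -0.3727  0.1   ]
 [ 0.4094 -0.3723  0.1   ]
 [ 0.4085 -0.2924  0.1   ]] [ 0.44918841 -0.33237229  0.1       ]
stand scene [[ 0.4909 -0.3687  0.1   ]
 [ 0.4904 -0.2908  0.1   ]
 [ 0.4113 -0.2894  0.1   ]] [ 0.45110832 -0.32907095  0.1       ]
drv top [[ 0.4606 -0.3163  0.196 ]
 [ 0.4633 -0.3423  0.196 ]
 [ 0.4383 -0.3451  0.196 ]
 [ 0.4347 -0.3192  0.196 ]] [ 0.4492153  -0.33074819  0.196     ]
drv scene [[ 0.4723 -0.3346  0.196 ]
 [ 0.4445 -0.3367  0.196 ]
 [ 0.4429 -0.3123  0.196 ]
 [ 0.468  -0.3086  0.196 ]] [ 0.45690907 -0.32304646  0.196     ]
```

```bash
cat >> h.py <<'E'
YAW=-0.215; RIM=np.array([.585,-.0485,.0932]); RIB=np.array([.5725,-.0463,.1112])
H=Rn.from_euler('z',YAW); N=H.apply([-.5,0,.8660254]); YH=H.apply([0,1,0]); XS=np.cross(YH,N)
def tool(ax,y):
    ax=np.array(ax)/np.linalg.norm(ax); y=np.array(y)-ax*np.dot(ax,y); y/=np.linalg.norm(y)
    return Rn.from_matrix(np.array([ax,y,np.cross(ax,y)]).T)
E
python3 - <<'E'
from h import *
cs=cams()
p,R,o=pose(); print(R.as_matrix().round(3))
for s in(1,-1):
    print(s,rel(RIB+N*.090,tool(-N,s*YH)))
# mat, subpixel via mask in top and scene
for n in cs:
    m=(cs[n]["pixels"].max(2)<75).astype(np.uint8)
    k,l,s,ce=cv2.connectedComponentsWithStats(m)
    i=l[276,170] if n=="top" else l[295,485]
    cnt=cv2.findContours((l==i).astype(np.uint8),0,1)[0][0]
    W=np.array([onz(cs[n],q,.004)[:2] for q in cnt[:,0]]).astype(np.float32)
    print(n,s[i],cv2.minAreaRect(W*1000))
E
```

```text
[[-0.     0.395  0.919]
 [-0.     0.919 -0.395]
 [-1.    -0.    -0.   ]]
1 (array([-0.186, -0.522,  0.05 ]), array([  42.1, -400. ,  500.1]))
-1 (array([2.856, 0.074, 0.765]), array([  42.1, -400. ,  500.1]))
scene [ 424  249  115   99 7357] ((466.3689880371094, 328.58209228515625), (187.23500061035156, 176.86024475097656), 4.004972457885742)
top [ 128  233   83   87 6721] ((464.028564453125, 326.36663818359375), (188.68190002441406, 179.38031005859375), 3.9218130111694336)
```

>>> servo_tool(targets=[[-0.186,-0.522,0.05,42,-400,500,1],[-0.186,-0.522,0.05,42,-400,500,1],[-0.186,-0.522,0.05,42,-400,500,1],[-0.186,-0.522,0.05,42,-400,500,1],[-0.186,-0.522,0.05,42,-400,500,1],[-0.186,-0.522,0.05,42,-400,500,1],[-0.186,-0.522,0.05,42,-400,500,1],[-0.186,-0.522,0.05,42,-400,500,1]])

```text
time_s: 1.4
eef_pos: [0.4627, 0.0863, 0.1993]
eef_rot: [0.862, 0.054, 0.496, -0.093]
wrist_force: [1.4, 1.2, -0.1]
opening: 1.0
```

```bash
python3 - <<'E'
from h import *
print(pose()[2]["q"].round(3),rel(RIB+N*.090,tool(-N,YH)))
E
```

```text
[ 0.008 -0.351  2.256 -0.168  0.728 -1.25 ] (array([-0.   ,  0.003, -0.   ]), array([  54.3, -106.1,   73.3]))
```

>>> servo_tool(targets=[[0,0.003,0,54,-106,73,1],[0,0.003,0,54,-106,73,1],[0,0.003,0,54,-106,73,1],[0,0.003,0,54,-106,73,1],[0,0.003,0,54,-106,73,1],[0,0.003,0,54,-106,73,1],[0,0.003,0,54,-106,73,1],[0,0.003,0,54,-106,73,1]])

```text
time_s: 2.4
eef_pos: [0.5281, -0.0359, 0.1894]
eef_rot: [0.861, 0.054, 0.497, -0.092]
wrist_force: [-0.2, 0.7, -0.1]
opening: 1.0
```

```bash
python3 - <<'E'
from h import *
print(pose()[2]["q"].round(3),rel(RIB-N*.013,tool(-N,YH)))
cs=cams(); crop(cs["scene"],150,100,400,300,3,"s3.png"); crop(cs["top"],240,150,440,330,3,"t3.png")
E
```

```text
[-0.327 -0.204  2.17   0.093  0.657 -1.743] (array([ 0.001, -0.   , -0.001]), array([103.5,  -0.8,   0.4]))
```

View pics/s3.png

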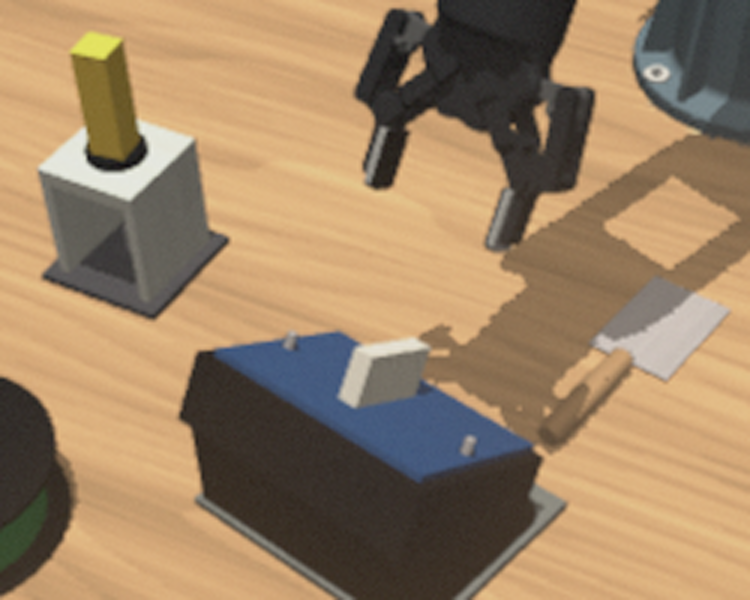

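View pics/t3.png

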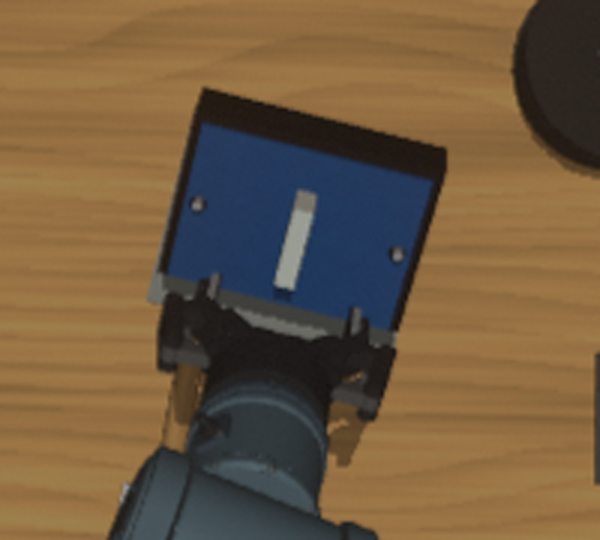

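The gripper stands square over the rib in both views (rib near (390,370) in the scene crop and (296,240) in the top crop). Next I go down and close.

>>> servo_tool(targets=[[0,0,0,40,0,0,1],[0,0,0,75,-1,0,1],[0,0,0,95,-1,0,1],[0,0,0,102,-1,0,1],[0,0,0,102,-1,0,1],[0,0,0,102,-1,0,-1],[0,0,0,102,-1,0,-1],[0,0,0,102,-1,0,-1]])

```text
time_s: 3.5
eef_pos: [0.578, -0.048, 0.1017]
eef_rot: [0.861, 0.054, 0.497, -0.093]
wrist_force: [-0.4, -0.1, -0.6]
opening: 0.377
```

>>> servo_tool(targets=[[0,0,0,0,0,0,-1],[0,0,0,0,0,0,-1],[0,0,0,0,0,0,-1],[0,0,0,0,0,0,-1],[0,0,0,0,0,0,-1],[0,0,0,0,0,0,-1],[0,0,0,-3,0,0,-1],[0,0,0,-6,0,0,-1]])

```text
time_s: 4.5
eef_pos: [0.5752, -0.0474, 0.107]
eef_rot: [0.861, 0.054, 0.497, -0.093]
wrist_force: [4.0, 0.3, -2.7]
opening: 0.15
```

```bash
python3 - <<'E'
from h import *
print(pose()[2]["q"].round(3),pose()[2]["torque"],rel(RIB-N*.013,tool(-N,YH)))
cs=cams(); crop(cs["scene"],150,100,400,300,3,"s4.png")
E
```

```text
[-0.317  0.074  2.114  0.122  0.434 -1.77 ] [ 0.1541816  -0.09123281 -0.02008697] (array([-0.   ,  0.001, -0.   ]), array([ 7.9,  0.5, -0.4]))
```

View pics/s4.png

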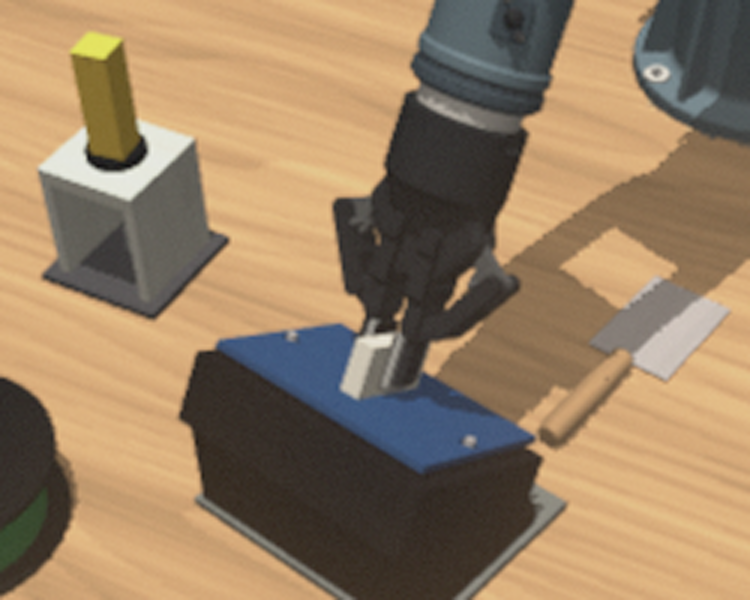

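The rib is held and the plate is rising evenly, with the pins now barely showing at (292,336) and (470,440).

>>> servo_tool(targets=[[0,0,0,-5,0,0,-1],[0,0,0,-10,0,0,-1],[0,0,0,-16,0,0,-1],[0,0,0,-25,0,0,-1],[0,0,0,-40,0,0,-1],[0,0,0,-60,0,0,-1],[0,0,0,-80,0,0,-1],[0,0,0,-90,0,0,-1]])

```text
time_s: 5.6
eef_pos: [0.5307, -0.0377, 0.1862]
eef_rot: [0.862, 0.053, 0.496, -0.093]
wrist_force: [0.8, -0.5, -2.7]
opening: 0.151
```

```bash
cat >> h.py <<'E'
MAT=np.array([.465,.3275,.004]); MY=.069
def matpose(h): return MAT+[0,0,.005+h], tool([0,0,-1],[-np.sin(MY),np.cos(MY),0])
E
python3 - <<'E'
from h import *
print(pose()[2]["q"].round(3))
print(rel(*matpose(.12)))
cs=cams(); crop(cs["scene"],150,50,450,300,2.5,"s5.png")
E
```

```text
[-0.33  -0.192  2.169  0.096  0.645 -1.748]
(array([-0.277,  0.522,  0.075]), array([ -21.8,  342.9, -151.4]))
```

View pics/s5.png

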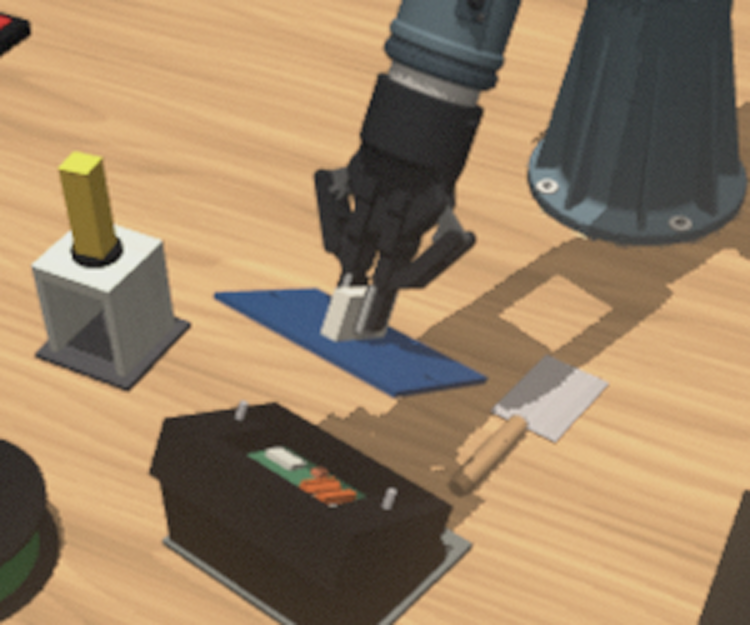

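Cover is clear of the pins. The orange selector shows at (325,487) in this crop.

>>> servo_tool(targets=[[0,0,0,-40,60,-20,-1],[-0.05,0.1,0.01,-60,120,-50,-1],[-0.1,0.2,0.03,-60,180,-80,-1],[-0.15,0.3,0.04,-50,240,-110,-1],[-0.277,0.4,0.06,-40,290,-130,-1],[-0.277,0.522,0.075,-30,330,-150,-1],[-0.277,0.522,0.075,-22,343,-151,-1],[-0.277,0.522,0.075,-22,343,-151,-1]])

```text
time_s: 6.7
eef_pos: [0.4652, 0.3281, 0.1269]
eef_rot: [0.706, -0.025, 0.707, 0.025]
wrist_force: [-0.2, -0.2, -3.5]
opening: 0.153
```

```bash
python3 - <<'E'
from h import *
print(pose()[2]["q"].round(3))
print(rel(*matpose(.007)))
cs=cams(); crop(cs["scene"],350,150,600,360,3,"s6.png");crop(cs["top"],80,180,280,360,4,"t6.png")
c=cs["top"]; crop(c,280,170,400,280,5,"t6b.png")
crop(cs["scene"],200,190,345,315,5,"s6b.png")
E
```

```text
[ 0.406  0.284  1.707 -0.     1.152 -1.235]
(array([ 0.002, -0.002,  0.001]), array([ 1.109e+02, -5.000e-01, -1.000e-01]))
```

View pics/s6.png

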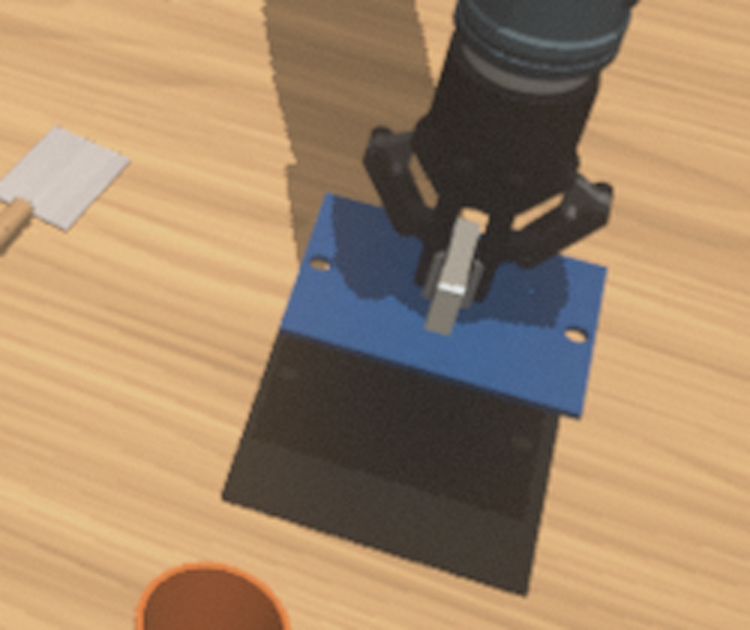

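View pics/t6.png

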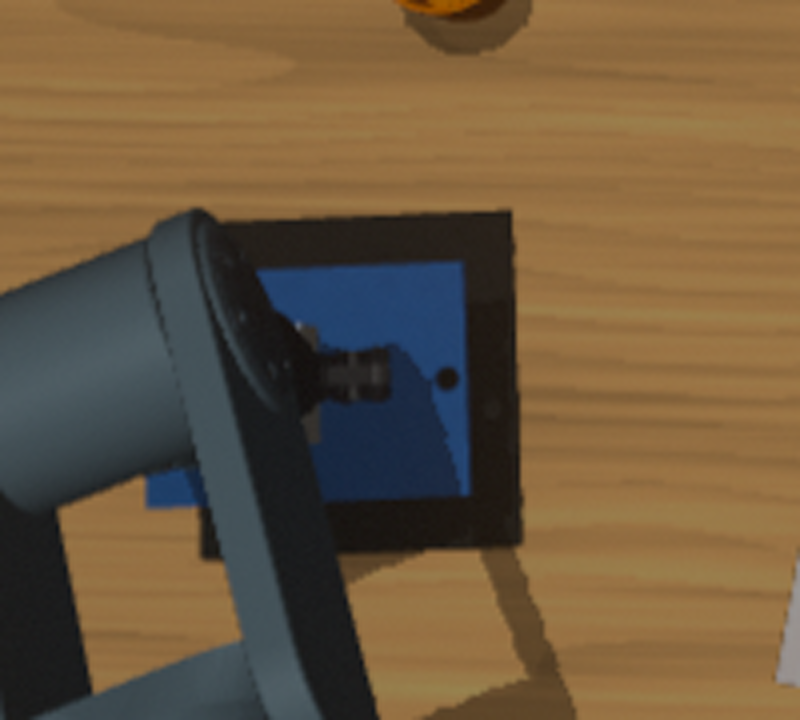

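View pics/t6b.png

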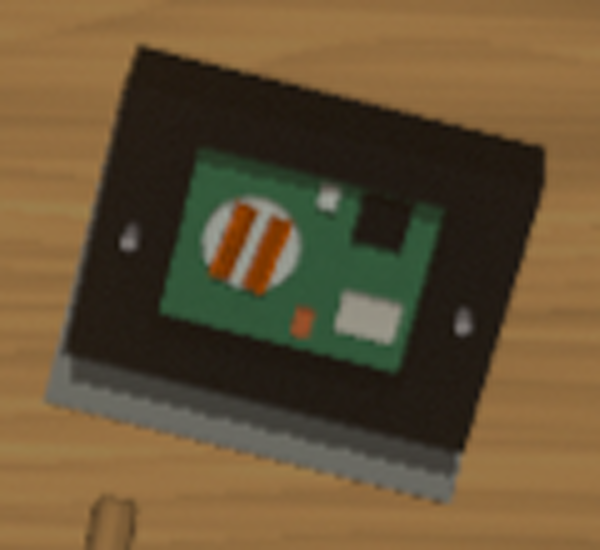

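View pics/s6b.png

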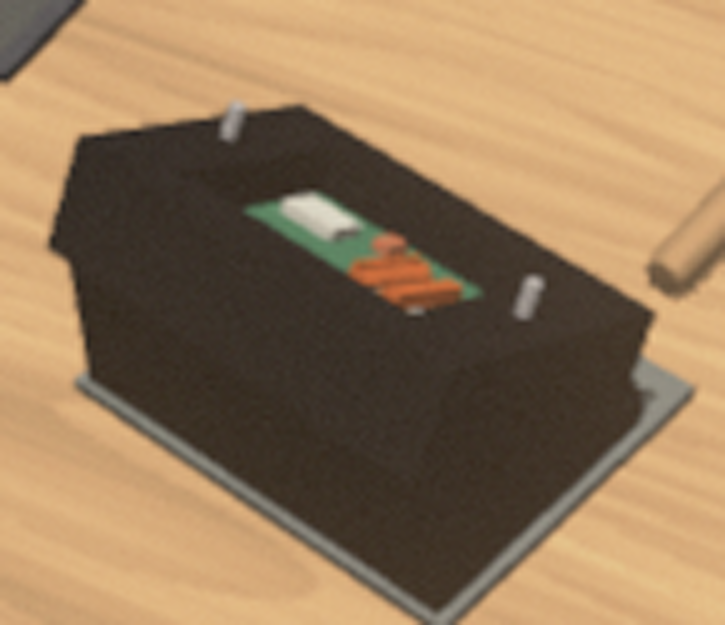

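The plate hangs level over the mat, its holes aligned along the mat's y. In the top crop the selector's bars are at (250,245). Descending.

>>> servo_tool(targets=[[0,0,0,40,0,0,-1],[0,0,0,70,0,0,-1],[0,0,0,90,0,0,-1],[0,0,0,98,0,0,-1],[0,0,0,102,0,0,-1],[0,0,0,105,0,0,-1],[0,0,0,105,0,0,-1],[0,0,0,105,0,0,-1]])

```text
time_s: 7.8
eef_pos: [0.466, 0.3271, 0.0243]
eef_rot: [0.707, -0.025, 0.706, 0.024]
wrist_force: [0.2, 1.0, -3.4]
opening: 0.152
```

```bash
python3 - <<'E'
from h import *
print(rel(*matpose(.007)))
cs=cams(); crop(cs["scene"],350,150,600,360,3,"s7.png");crop(cs["top"],80,180,280,360,4,"t7.png")
E
```

```text
(array([0.   , 0.001, 0.   ]), array([ 8.3,  0.4, -1. ]))
```

View pics/s7.png

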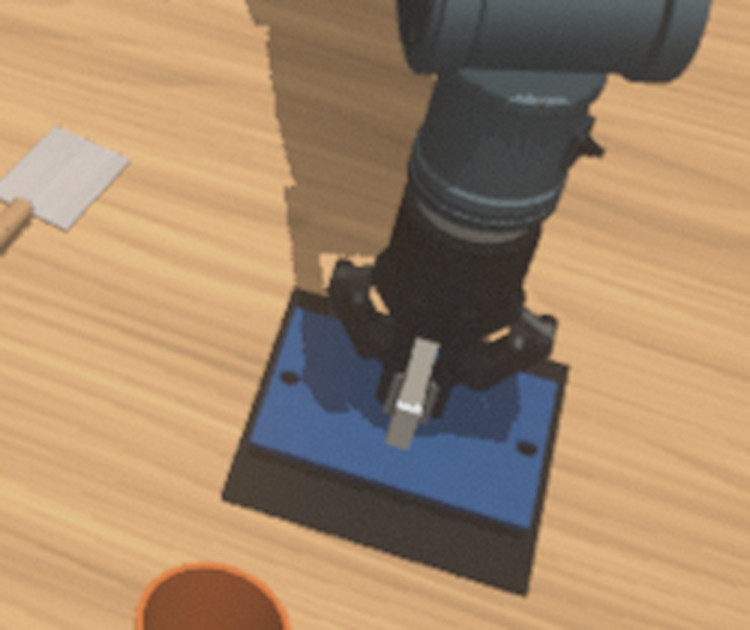

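View pics/t7.png

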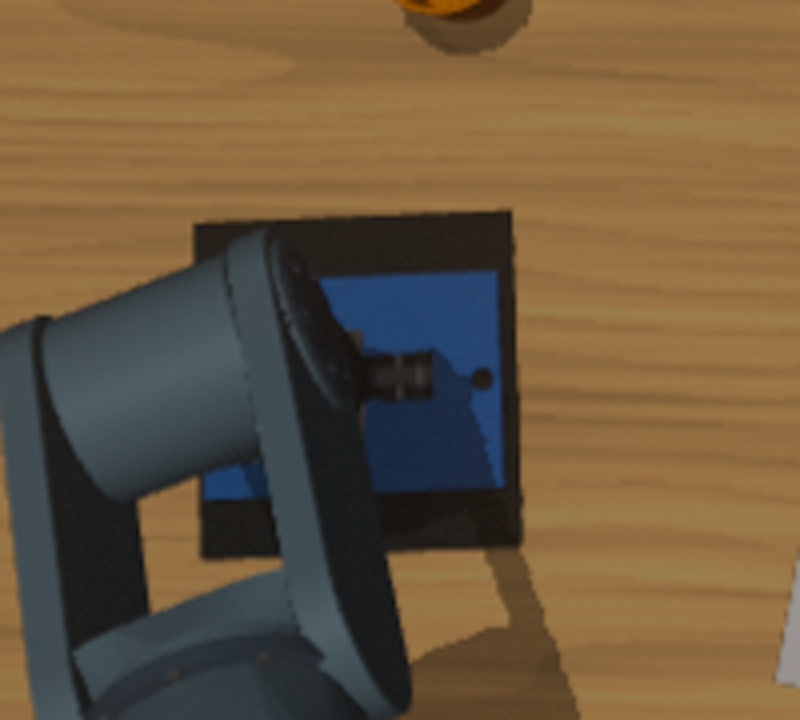

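>>> servo_tool(targets=[[0,0,0,3,-1.5,0,-1],[0,0,0,6,-1.5,0,-1],[0,0,0,7,-1.5,0,-1],[0,0,0,8,-1.5,0,-1],[0,0,0,8.5,-1.5,0,-1],[0,0,0,9,-1.5,0,-1],[0,0,0,9,-1.5,0,-1],[0,0,0,9,-1.5,0,-1]])

```text
time_s: 8.9
eef_pos: [0.4661, 0.3256, 0.0152]
eef_rot: [0.707, -0.025, 0.706, 0.024]
wrist_force: [-0.5, -0.3, -3.3]
opening: 0.149
```

>>> servo_tool(targets=[[0,0,0,0.5,0,0,-1],[0,0,0,1,0,0,-1],[0,0,0,1.4,0,0,-1],[0,0,0,1.7,0,0,-1],[0,0,0,2,0,0,-1],[0,0,0,2,0,0,-1],[0,0,0,2,0,0,-1],[0,0,0,2,0,0,-1]])

```text
time_s: 9.9
eef_pos: [0.4661, 0.3256, 0.0136]
eef_rot: [0.707, -0.025, 0.706, 0.024]
wrist_force: [-3.8, -2.4, 6.1]
opening: 0.154
```

```bash
python3 - <<'E'
from h import *
print(pose()[2]["torque"])
cs=cams(); crop(cs["scene"],400,220,570,360,4,"s8.png")
E
```

```text
[-0.2405024   0.57354661  0.00755077]
```

View pics/s8.png

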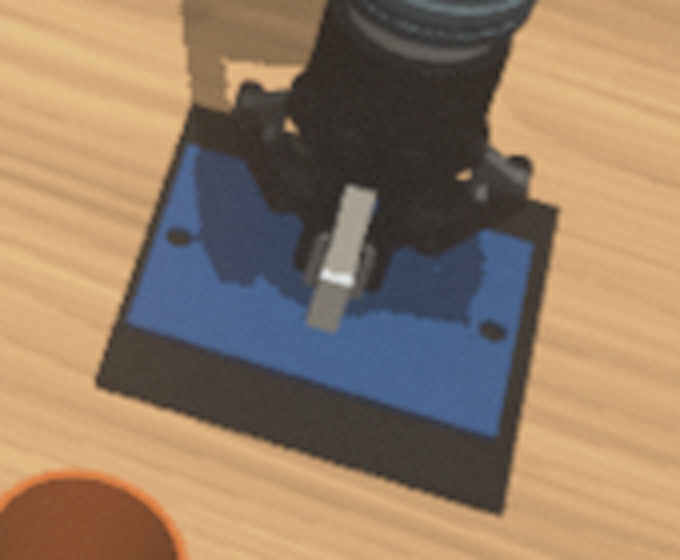

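Contact is felt (about 9 N) and the cover lies wholly on the mat, margins at left (128,320) and right (500,435). Releasing.

>>> servo_tool(targets=[[0,0,0,0,0,0,0],[0,0,0,0,0,0,1],[0,0,0,0,0,0,1],[0,0,0,0,0,0,1],[0,0,0,-5,0,0,1],[0,0,0,-40,0,0,1],[0,0,0,-90,0,0,1],[0,0,0,-150,0,0,1]])

```text
time_s: 11.0
eef_pos: [0.4651, 0.3252, 0.1645]
eef_rot: [0.706, -0.025, 0.707, 0.024]
wrist_force: [1.2, 0.6, 0.1]
opening: 1.002
```

```bash
python3 - <<'E'
from h import *
print(pose()[2]["q"].round(3))
cs=cams(); crop(cs["scene"],400,220,570,360,4,"s9.png")
crop(cs["scene"],150,100,250,220,5,"s9b.png")
# driver handle top with z=.190
S2=lambda x,y:((x+.5)/5-.5+155,(y+.5)/5-.5+100)
T2=lambda x,y:((x+.5)/6-.5+425,(y+.5)/6-.5+255)
dt=np.array([onz(cs["top"],T2(*p),.19) for p in((312,184),(391,178),(399,255),(320,264))])
ds=np.array([onz(cs["scene"],S2(*p),.19) for p in((130,53),(182,66),(153,100),(93,89))])
print(dt.round(4),dt.mean(0),ds.round(4),ds.mean(0))
# yellow mask contour minAreaRect in top
m=cv2.inRange(cv2.cvtColor(cs["top"]["pixels"],cv2.COLOR_BGR2HSV),(20,180,120),(35,255,255))[250:330,430:510]
k,l,s,ce=cv2.connectedComponentsWithStats(m); i=1+s[1:,4].argmax()
cnt=cv2.findContours((l==i).astype(np.uint8),0,1)[0][0][:,0]+[430,250]
W=np.array([onz(cs["top"],q,.19)[:2] for q in cnt]).astype(np.float32)*1000
print(s[i],cv2.minAreaRect(W))
def orient(p0): pass
for yaw in (0,):
  pass
E
```

```text
[ 4.020e-01  2.330e-01  1.687e+00 -1.000e-03  1.223e+00 -1.238e+00]
[[ 0.4606 -0.318   0.19  ]
 [ 0.4633 -0.3441  0.19  ]
 [ 0.4381 -0.3469  0.19  ]
 [ 0.4345 -0.3209  0.19  ]] [ 0.44913505 -0.33247181  0.19      ] [[ 0.4374 -0.3431  0.19  ]
 [ 0.4357 -0.3185  0.19  ]
 [ 0.461  -0.3147  0.19  ]
 [ 0.4654 -0.341   0.19  ]] [ 0.44986938 -0.32929861  0.19      ]
[ 47  35  15  14 161] ((449.6588134765625, -332.4267272949219), (24.78377914428711, 25.54753303527832), 8.474573135375977)
```

View pics/s9.png

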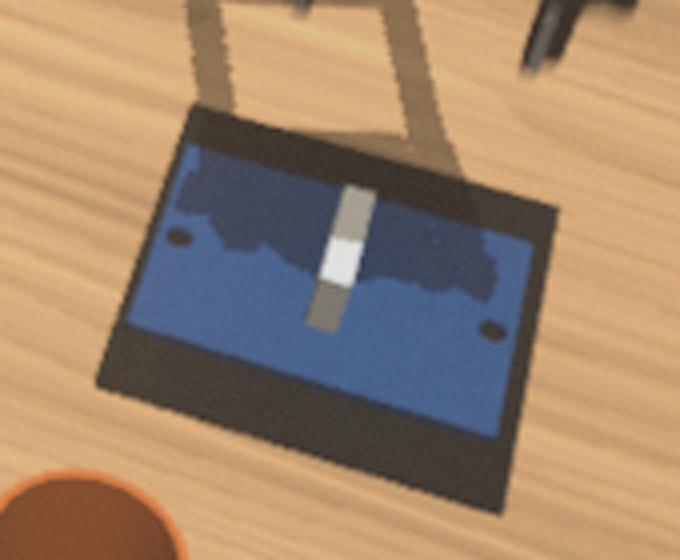

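View pics/s9b.png

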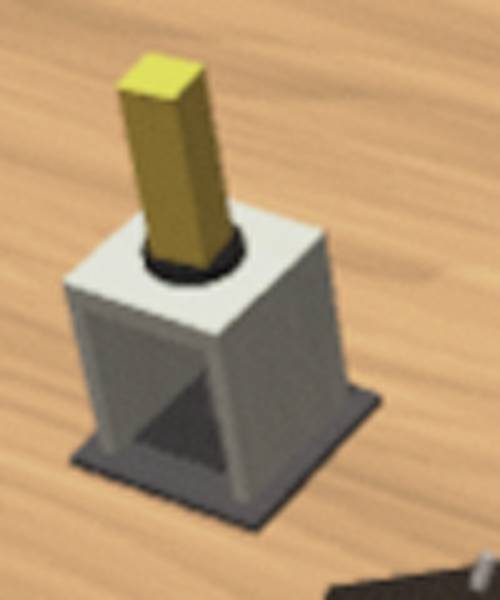

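The cover lies flat on the mat, rib up at (340,260). The stand and driver are unchanged. Now I head for the driver, approaching from above.

```bash
cat >> h.py <<'E'
DRV=np.array([.4495,-.3312,.155]); DY=.113
DT=tool([0,0,-1],[-np.sin(DY),np.cos(DY),0])
E
python3 - <<'E'
from h import *
print(rel(DRV+[0,0,.115],DT))
E
```

```text
(array([-0.043,  0.014, -0.004]), array([-101.9, -655.4,  -65.2]))
```

>>> servo_tool(targets=[[0,0,0,-60,-40,-5,1],[-0.01,0,0,-100,-100,-10,1],[-0.02,0.01,0,-102,-160,-18,1],[-0.03,0.01,0,-102,-220,-25,1],[-0.04,0.014,0,-102,-280,-35,1],[-0.043,0.014,-0.004,-102,-340,-40,1],[-0.043,0.014,-0.004,-102,-400,-45,1],[-0.043,0.014,-0.004,-102,-460,-50,1]])

```text
time_s: 12.1
eef_pos: [0.4508, -0.1296, 0.2715]
eef_rot: [0.707, -0.04, 0.705, 0.04]
wrist_force: [0.4, 0.9, 0.0]
opening: 1.003
```

```bash
python3 - <<'E'
from h import *
print(rel(DRV+[0,0,.115],DT))
E
```

```text
(array([-0.   ,  0.002,  0.001]), array([   1.6, -200.2,  -24. ]))
```

>>> servo_tool(targets=[[0,0,0,1,-60,-7,1],[0,0.002,0,1,-120,-14,1],[0,0.002,0,1,-170,-20,1],[0,0.002,0.001,1,-200,-24,1],[0,0.002,0.001,1,-200,-24,1],[0,0.002,0.001,1,-200,-24,1],[0,0.002,0.001,1,-200,-24,1],[0,0.002,0.001,1,-200,-24,1]])

```text
time_s: 13.1
eef_pos: [0.4497, -0.3301, 0.2708]
eef_rot: [0.706, -0.04, 0.706, 0.04]
wrist_force: [0.0, 0.6, -0.3]
opening: 1.003
```

```bash
python3 - <<'E'
from h import *
print(pose()[2]["q"].round(3),rel(DRV-[0,0,.021],DT))
cs=cams(); crop(cs["scene"],130,20,280,220,3,"s10.png");crop(cs["top"],400,220,540,340,5,"t10.png")
E
```

```text
[-0.846  0.111  1.605 -0.     1.426 -2.531] (array([ 0.001, -0.   , -0.   ]), array([136.8,  -1.1,  -0.3]))
```

View pics/s10.png

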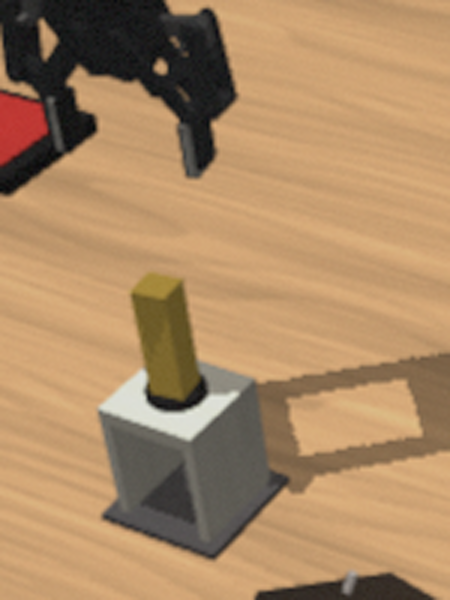

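View pics/t10.png

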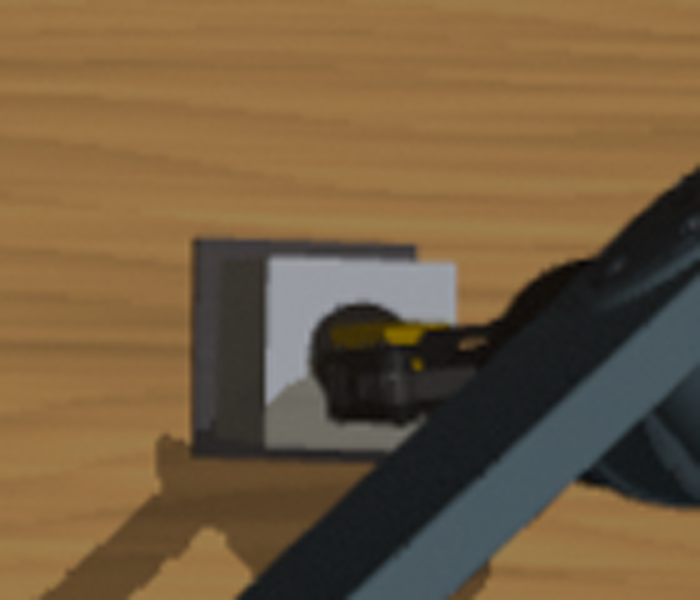

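The open jaws stand either side of the handle (handle end at (160,285) in the scene crop). Down and close.

>>> servo_tool(targets=[[0,0,0,50,-1,0,1],[0,0,0,95,-1,0,1],[0,0,0,125,-1,0,1],[0,0,0,135,-1,0,1],[0,0,0,135,-1,0,1],[0,0,0,135,-1,0,-1],[0,0,0,135,-1,0,-1],[0,0,0,135,-1,0,-1]])

```text
time_s: 14.2
eef_pos: [0.4501, -0.3317, 0.1367]
eef_rot: [0.706, -0.041, 0.706, 0.04]
wrist_force: [0.8, -0.4, -1.2]
opening: 0.377
```

>>> servo_tool(targets=[[0,0,0,0,0,0,-1],[0,0,0,0,0,0,-1],[0,0,0,0,0,0,-1],[0,0,0,0,0,0,-1],[0,0,0,-5,0,0,-1],[0,0,0,-10,0,0,-1],[0,0,0,-20,0,0,-1],[0,0,0,-35,0,0,-1]])

```text
time_s: 15.2
eef_pos: [0.4499, -0.3315, 0.1723]
eef_rot: [0.706, -0.04, 0.706, 0.04]
wrist_force: [0.1, -0.3, -0.5]
opening: 0.295
```

```bash
python3 - <<'E'
from h import *
o=pose()[2];print(o["q"].round(3),o["torque"])
cs=cams(); crop(cs["scene"],130,20,280,220,3,"s11.png")
E
```

```text
[-0.847  0.205  1.704 -0.     1.232 -2.532] [ 0.03375563 -0.01672866 -0.01747789]
```

View pics/s11.png

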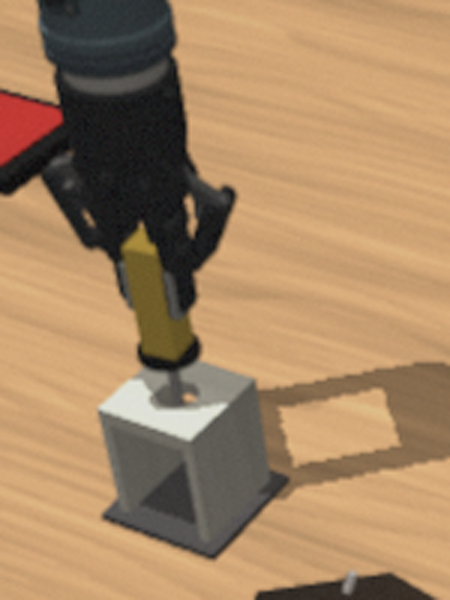

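The driver is held upright and lifting out of the hole at (180,395). Next I raise it clear so I can see the blade.

>>> servo_tool(targets=[[0,0,0,-30,0,0,-1],[0,0,0,-70,0,0,-1],[0,0,0,-110,0,0,-1],[0,0,0,-135,0,0,-1],[0,0,0,-140,0,0,-1],[0,0,0,-140,0,0,-1],[0,0,0,-140,0,0,-1],[0,0,0,-140,0,0,-1]])

```text
time_s: 16.3
eef_pos: [0.4503, -0.3319, 0.313]
eef_rot: [0.707, -0.041, 0.705, 0.039]
wrist_force: [0.2, -0.3, -0.8]
opening: 0.298
```

```bash
python3 - <<'E'
from h import *
cs=cams(); crop(cs["scene"],150,20,250,140,5,"s12.png");crop(cs["top"],280,170,400,280,5,"t12.png")
cv2.imwrite("pics/t12f.png",cs["top"]["pixels"])
E
```

```text
(no output)
```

View pics/s12.png

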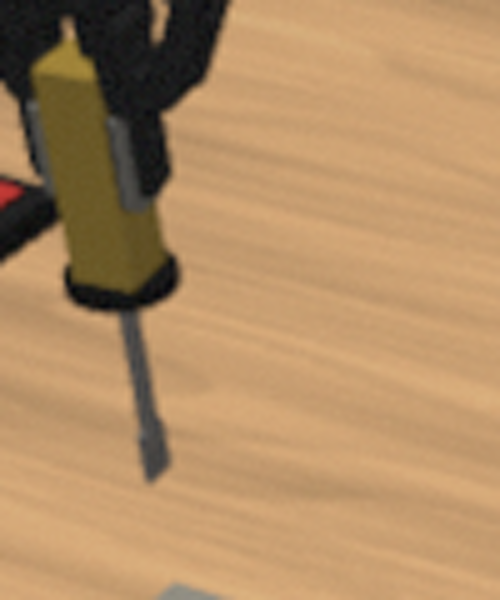

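View pics/t12f.png

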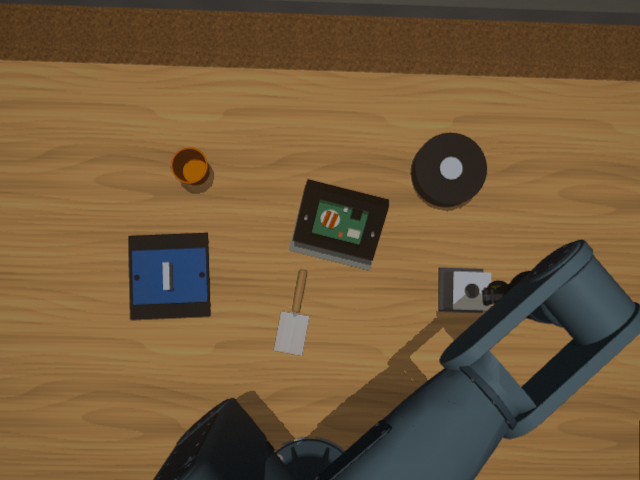

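The blade's end edge runs from (145,482) to (170,462) in the crop, which is mostly along world x, i.e. tool z. Now I measure the selector.

```bash
python3 - <<'E'
from h import *
cs=cams()
for n,(x0,y0,x1,y1) in(("top",(310,200,352,245)),("scene",(255,232,305,262))):
    c=cs[n]; f=8
    im=cv2.resize(c["pixels"][y0:y1,x0:x1],None,fx=f,fy=f,interpolation=cv2.INTER_CUBIC)
    hsv=cv2.cvtColor(im,cv2.COLOR_BGR2HSV)
    m=cv2.inRange(hsv,(5,150,90),(15,255,255))
    k,l,s,ce=cv2.connectedComponentsWithStats(m)
    U=lambda p:((p[0]+.5)/f-.5+x0,(p[1]+.5)/f-.5+y0)
    for i in range(1,k):
        if s[i,4]<500: continue
        pts=np.argwhere(l==i)[:,::-1]
        W=np.array([onplane(c,U(p),RIM-.010*N,N) for p in pts[::4]])
        L=np.stack([(W-RIM)@XS,(W-RIM)@YH],1)*1000
        r=cv2.minAreaRect(L.astype(np.float32))
        box=cv2.boxPoints(r); 
        ev=np.linalg.svd(L-L.mean(0),full_matrices=False)[2][0]
        print(n,s[i],"mean xs,yh",L.mean(0).round(1),"rect",[np.round(v,1) for v in r],"dir deg",np.degrees(np.arctan2(ev[1],ev[0])).round(1))
    # pocket/board green extents
    if n=="top":
        pass
    im2=im.copy(); cv2.imwrite(f"pics/sel_{n}.png",im2)
E
```

```text
top [  96   87   74  120 3893] mean xs,yh [-0.  28.9] rect [array([-0.2, 28.9]), array([ 9.1, 35.9]), np.float64(81.4)] dir deg 171.7
top [ 152  109   74  122 4150] mean xs,yh [-2.5 13. ] rect [array([-2.3, 13. ]), array([ 9.5, 36.7]), np.float64(82.1)] dir deg 172.1
top [ 227  253   34   46 1146] mean xs,yh [-29.4  -8.6] rect [array([-29.5,  -8.6]), array([ 7.2, 13.6]), np.float64(89.8)] dir deg 177.7
scene [ 121   67  174   90 8847] mean xs,yh [ 0.4 22.2] rect [array([ 0. , 22.5]), array([36.9, 43.1]), np.float64(88.4)] dir deg 15.9
```

View pics/sel_top.png

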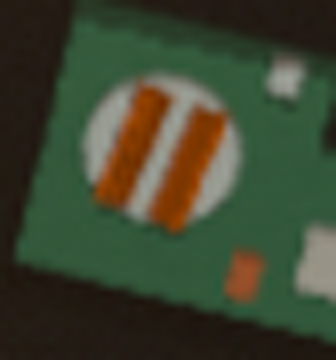

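View pics/sel_scene.png

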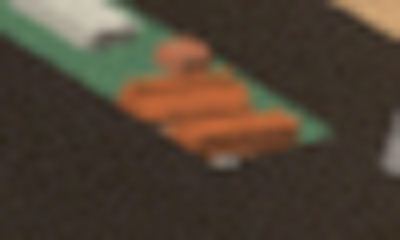

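```bash
python3 - <<'E'
from h import *
fr=[cams() for _ in range(1)]
# average few frames to lower the noise
acc={n:np.mean([f[n]["pixels"].astype(float) for f in fr],0) for n in fr[0]}
c=fr[0]["top"]; P0=RIM-.010*N
def warp(c,depth,name,sc=8,ext=((-50,50),(-20,60))):
    P0=RIM-depth*N
    xs=np.arange(ext[0][0],ext[0][1],1/sc); ys=np.arange(ext[1][0],ext[1][1],1/sc)
    X,Y=np.meshgrid(xs,ys,indexing='ij')
    W=P0+X[...,None]*XS/1000+Y[...,None]*YH/1000
    v=W@c["R"].T+c["t"]; u=v@c["intrinsics"].T; u=u[...,:2]/u[...,2:]
    return xs,ys,cv2.remap(c["pixels"],u[...,0].astype(np.float32),u[...,1].astype(np.float32),cv2.INTER_CUBIC)
xs,ys,im=warp(c,.010,"a",6)
out=im[::-1,::-1].copy()  # up = XS, left = YH
for k in range(-50,51,10):
    r=int((50-k)*6); cv2.line(out,(0,r),(8,r),(255,255,255),1); cv2.putText(out,str(k),(10,min(max(r+4,10),598)),0,.4,(255,255,255),1)
for k in range(-20,61,10):
    q=int((60-k)*6); cv2.line(out,(q,0),(q,8),(255,255,255),1); cv2.putText(out,str(k),(max(q-8,0),20),0,.4,(255,255,255),1)
cv2.imwrite("pics/rect_top.png",out)
a=np.radians(-8)
u=np.array([np.cos(a),np.sin(a)]); w=np.array([-u[1],u[0]])
for off in(-8,8):
    pr=[]
    for t in range(-26,30,2):
        q=np.array([-1.2,21])+u*t+w*off
        W=P0+q[0]*XS/1000+q[1]*YH/1000; uv=proj(c,W)
        b=cv2.getRectSubPix(c["pixels"],(1,1),tuple(map(float,uv)))[0,0]; pr.append((t,tuple(int(v) for v in b)))
    print(off,pr)
E
```

```text
-8 [(-26, (57, 86, 49)), (-24, (57, 86, 49)), (-22, (55, 82, 48)), (-20, (40, 68, 56)), (-18, (21, 59, 87)), (-16, (4, 58, 121)), (-14, (1, 57, 127)), (-12, (2, 57, 127)), (-10, (1, 55, 125)), (-8, (0, 55, 124)), (-6, (0, 56, 125)), (-4, (0, 56, 127)), (-2, (0, 56, 127)), (0, (0, 55, 126)), (2, (0, 56, 128)), (4, (0, 56, 127)), (6, (0, 55, 126)), (8, (0, 55, 126)), (10, (1, 55, 124)), (12, (0, 55, 125)), (14, (0, 55, 125)), (16, (14, 61, 122)), (18, (72, 99, 131)), (20, (106, 121, 125)), (22, (91, 108, 94)), (24, (65, 91, 60)), (26, (60, 90, 53)), (28, (59, 89, 52))]
8 [(-26, (58, 86, 50)), (-24, (59, 87, 51)), (-22, (54, 80, 47)), (-20, (41, 68, 57)), (-18, (23, 60, 96)), (-16, (7, 57, 117)), (-14, (0, 58, 131)), (-12, (0, 57, 128)), (-10, (0, 54, 121)), (-8, (0, 55, 126)), (-6, (0, 52, 119)), (-4, (0, 53, 118)), (-2, (0, 56, 126)), (0, (0, 59, 133)), (2, (0, 56, 127)), (4, (0, 58, 130)), (6, (0, 60, 135)), (8, (0, 60, 136)), (10, (0, 60, 136)), (12, (0, 61, 136)), (14, (0, 60, 135)), (16, (9, 61, 127)), (18, (49, 83, 126)), (20, (111, 125, 134)), (22, (101, 117, 108)), (24, (76, 100, 74)), (26, (61, 90, 54)), (28, (59, 90, 51))]
```

View pics/rect_top.png

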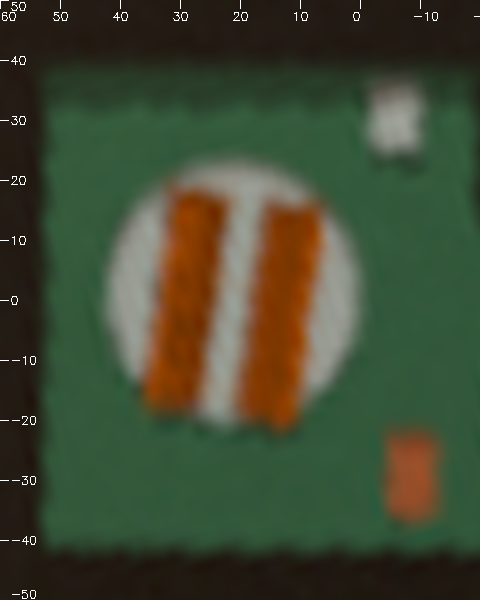

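```bash
python3 - <<'E'
from h import *
cs=cams(); p,R,o=pose()
c=cs["scene"]
for k in (.1217,):
    for z in(-.003,0,.003):
        print(z,proj(c,p+R.apply([k,0,z])), proj(cs["top"],p+R.apply([k,0,z])))
S=lambda x,y:((x+.5)/5-.5+150,(y+.5)/5-.5+20)
print("tip px",S(157,472))
print("shaft pts",S(129,310),S(147,405))
for d in(.065,.09): print(d,proj(c,p+R.apply([d,0,0])))
crop(c,160,70,200,125,12,"tip.png")
E
```

```text
-0.003 [181.2514725 112.9296339] [484.55460054 291.83990399]
0 [180.51467209 113.7075296 ] [484.39775861 290.31409179]
0.003 [179.77533713 114.48810123] [484.24096034 288.78870441]
tip px (181.0, 114.0)
shaft pts (175.4, 81.6) (179.0, 100.6)
0.065 [175.92202129  88.86512824]
0.09 [177.98700869 100.03498371]
```

View pics/tip.png

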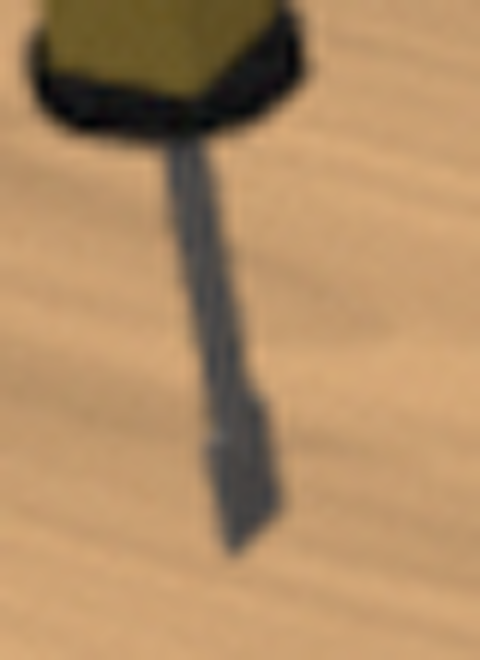

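Blade tip centre at (258,533) in this crop, within 0.5 px of the prediction with the driver centred in the jaws. Next I work out the pre-insertion pose.

```bash
cat >> h.py <<'E'
C=[-2.2,21.0]; TL=.1217
def slot(d,s,cx=None,cy=None):
    cx=C[0] if cx is None else cx; cy=C[1] if cy is None else cy
    tip=RIM-.010*N+cx*XS/1000+cy*YH/1000+d*N
    y=Rn.from_rotvec(-s*N).apply(YH)
    return tip+TL*N, tool(-N,y)
E
python3 - <<'E'
from h import *
print(rel(*slot(.035,.14)))
E
```

```text
(array([ 0.459, -0.522, -0.046]), array([ 94.1, 311.3, 100.9]))
```

>>> servo_tool(targets=[[0,0,0,0,40,15,-1],[0.06,-0.07,0,0,90,30,-1],[0.15,-0.17,0,10,140,50,-1],[0.25,-0.27,-0.02,20,190,70,-1],[0.35,-0.4,-0.03,40,240,85,-1],[0.459,-0.522,-0.046,60,290,95,-1],[0.459,-0.522,-0.046,90,311,101,-1],[0.459,-0.522,-0.046,94,311,101,-1]])

```text
time_s: 17.7
eef_pos: [0.5143, -0.0099, 0.2168]
eef_rot: [0.854, 0.113, 0.491, -0.126]
wrist_force: [0.3, -1.1, -1.3]
opening: 0.297
```

```bash
python3 - <<'E'
from h import *
print(pose()[2]["q"].round(3),rel(*slot(.035,.14)))
cs=cams(); crop(cs["scene"],200,140,340,270,5,"s13.png");crop(cs["top"],280,170,400,290,5,"t13.png")
p,R,o=pose(); tip=p+R.apply([TL,0,0])
print("pred tip",proj(cs["scene"],tip),proj(cs["top"],tip))
E
```

```text
[-0.268 -0.283  2.169  0.042  0.738 -1.512] (array([ 0.003, -0.004, -0.001]), array([-1. , -1.2,  3.2]))
pred tip [286.14743721 228.01056583] [328.21240162 226.22833572]
```

View pics/s13.png

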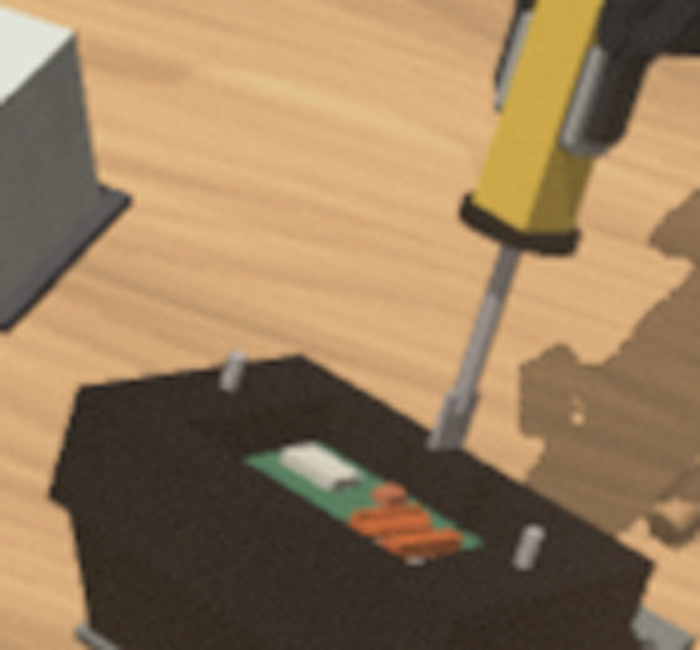

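View pics/t13.png

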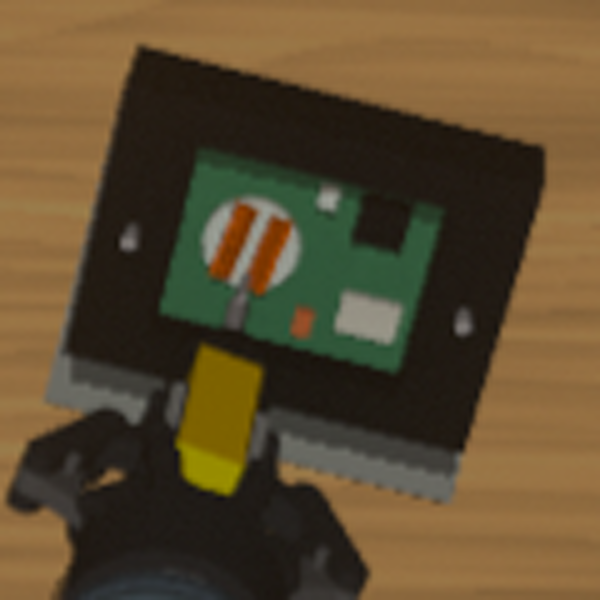

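```bash
python3 - <<'E'
from h import *
cs=cams(); crop(cs["scene"],265,195,315,260,11,"s14.png");crop(cs["top"],305,195,355,245,12,"t14.png")
p,R,o=pose()
for n,x0,y0,f in(("scene",265,195,11),("top",305,195,12)):
    for d in(.06,.07,.09,TL):
        u=proj(cs[n],p+R.apply([d,0,0])); print(n,d,u.round(1),((u-[x0,y0]+.5)*f-.5).round(0))
    for z in(-.008,.008):
        u=proj(cs[n],p+R.apply([TL,0,z])); print(n,"edge",z,((u-[x0,y0]+.5)*f-.5).round(0))
E
```

```text
scene 0.06 [295.7 196.5] [342.  22.]
scene 0.07 [293.9 201.6] [323.  78.]
scene 0.09 [290.5 211.8] [286. 190.]
scene 0.1217 [285.2 227.6] [227. 363.]
scene edge -0.008 [260. 361.]
scene edge 0.008 [194. 366.]
top 0.06 [326.1 238.3] [259. 525.]
top 0.07 [326.6 236.2] [264. 500.]
top 0.09 [327.5 232. ] [275. 450.]
top 0.1217 [328.9 225.6] [292. 373.]
top edge -0.008 [275. 412.]
top edge 0.008 [308. 335.]
```

View pics/s14.png

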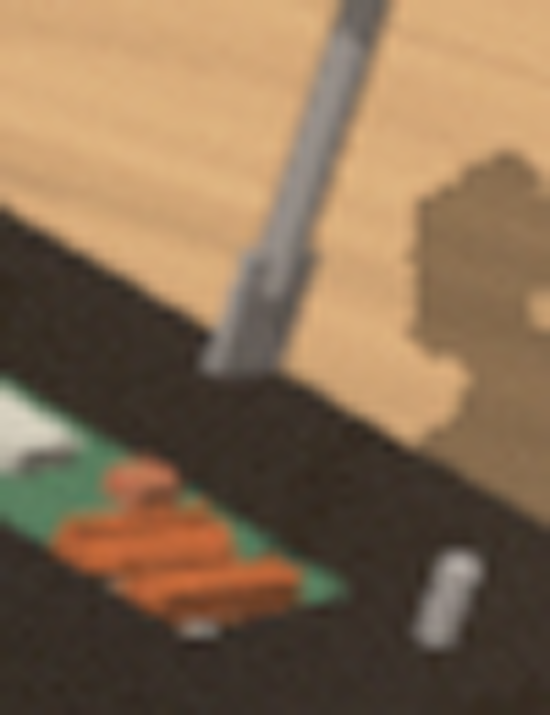

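View pics/t14.png

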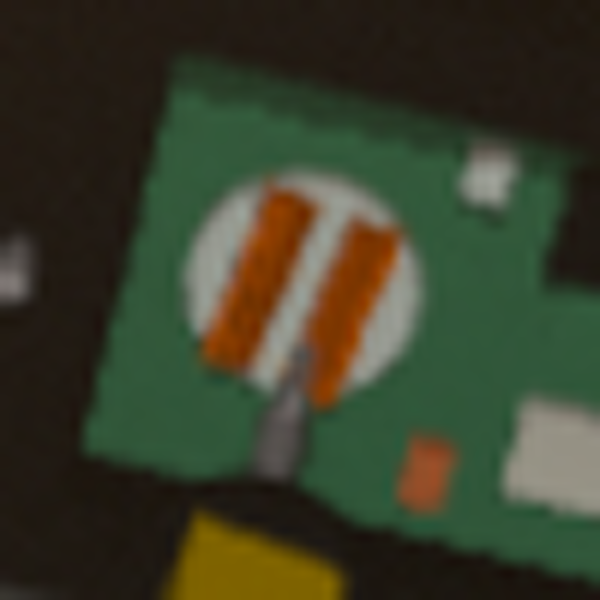

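In the top crop the blade end (303,345) lines up with the slot through (304,294) once carried down the normal. The scene view agrees to within about 2 mm. The tip sits about 2 mm along -z of the tool, so I update the tip model.

```bash
cat >> h.py <<'E'
TIP=np.array([.1230,0,-.002])
def tiploc():
    p,R,o=pose(); v=p+R.apply(TIP)-(RIM-.010*N)
    return np.array([v@XS,v@YH,v@N])*1000
def slot(d,s,cx=C[0],cy=C[1]):
    tip=RIM-.010*N+cx*XS/1000+cy*YH/1000+d*N
    T=tool(-N,Rn.from_rotvec(-s*N).apply(YH))
    return tip-T.apply(TIP),T
E
python3 - <<'E'
from h import *
print(tiploc(),rel(*slot(.003,.14)), rel(*slot(-.008,.14)))
E
```

```text
[-1.80308876 19.96364512 34.41301234] (array([-0.001,  0.002,  0.001]), array([31.4,  0.9, -0.3])) (array([-0.001,  0.002,  0.001]), array([42.4,  0.9, -0.3]))
```

>>> servo_tool(targets=[[0,0,0,8,0.5,0,-1],[0,0.002,0.001,16,0.5,0,-1],[0,0.002,0.001,24,0.5,0,-1],[0,0.002,0.001,29,0.5,0,-1],[0,0.002,0.001,31,0.5,0,-1],[0,0.002,0.001,31,0.5,0,-1],[0,0.002,0.001,31,0.5,0,-1],[0,0.002,0.001,31,0.5,0,-1]])

```text
time_s: 18.9
eef_pos: [0.5326, -0.0163, 0.1944]
eef_rot: [0.855, 0.114, 0.489, -0.127]
wrist_force: [0.2, 0.4, -1.8]
opening: 0.298
```

```bash
python3 - <<'E'
from h import *
print(tiploc(),rel(*slot(-.008,.14)))
cs=cams(); crop(cs["scene"],245,205,305,265,11,"s15.png");crop(cs["top"],305,195,355,245,12,"t15.png")
E
```

```text
[-1.56124251 20.65728576  3.64509744] (array([-0.001,  0.001, -0.001]), array([11.6,  0.3, -0.6]))
```

View pics/s15.png

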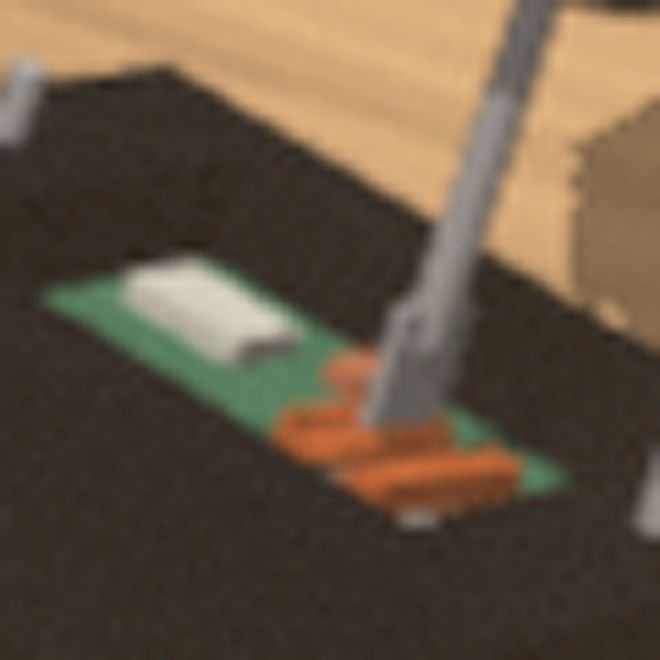

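View pics/t15.png

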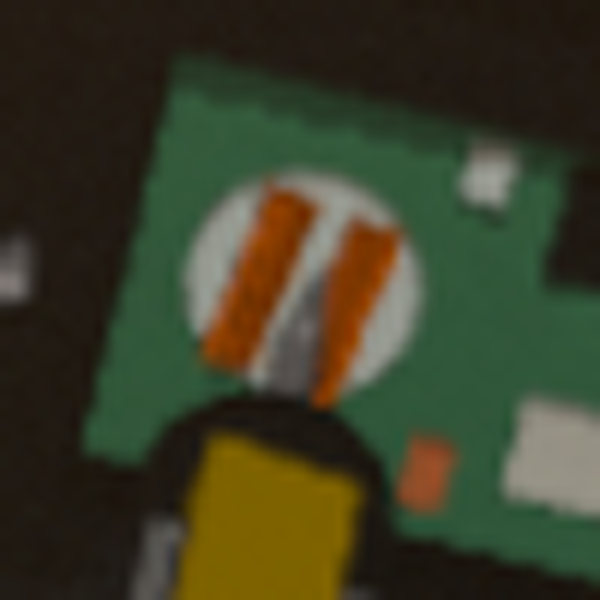

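The blade end (318,270) in the top crop sits at the mouth of the slot, between the bars. I move it in with a 0.5 mm nudge to +y.

>>> servo_tool(targets=[[0,0,0,1,0.6,0.3,-1],[0,0,0,3,0.6,0.3,-1],[0,0,0,5,0.6,0.3,-1],[0,0,0,7,0.6,0.3,-1],[0,0,0,9,0.6,0.3,-1],[0,0,0,10,0.6,0.3,-1],[0,0,0,10,0.6,0.3,-1],[0,0,0,10,0.6,0.3,-1]])

```text
time_s: 20.0
eef_pos: [0.5379, -0.0169, 0.1859]
eef_rot: [0.855, 0.114, 0.489, -0.127]
wrist_force: [0.1, -0.0, -0.9]
opening: 0.298
```

```bash
python3 - <<'E'
from h import *
p,R,o=pose()
print(tiploc(),rel(*slot(-.008,.14)),"F tool",R.inv().apply(o["wrist_force"]),"T tool",R.inv().apply(o["torque"]))
cs=cams(); crop(cs["scene"],245,205,305,265,11,"s16.png");crop(cs["top"],305,195,355,245,12,"t16.png")
E
```

```text
[-1.23963189 21.17101976 -6.36883242] (array([-0.001,  0.001, -0.   ]), array([ 1.6, -0.2, -0.8])) F tool [ 0.80049799 -0.06834685 -0.32982573] T tool [ 0.02596545  0.35954034 -0.05632414]
```

View pics/s16.png

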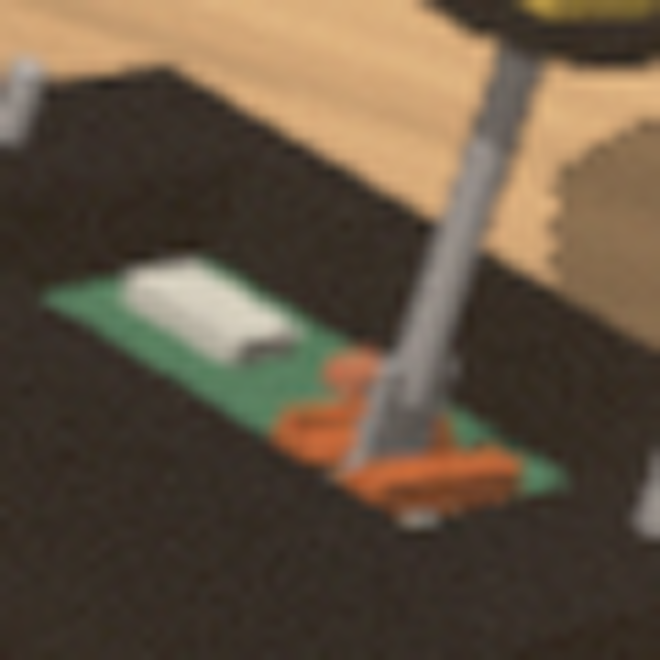

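View pics/t16.png

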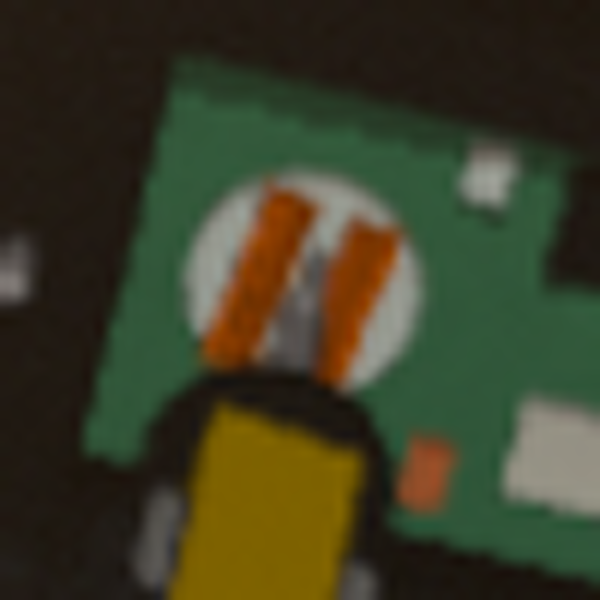

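The blade is in the slot with no side force, centred between the bars at (397,450) in the scene crop. Now I start the clockwise turn about the blade's axis.

>>> servo_tool(targets=[[0,0,0,2,0,0,-1],[0.12,0,0,2,-0.2,0,-1],[0.24,0,0,2,-0.5,-0.1,-1],[0.36,0,0,2,-0.7,-0.1,-1],[0.48,0,0,2,-0.9,-0.2,-1],[0.6,0,0,2,-1.1,-0.4,-1],[0.7,0,0,2,-1.3,-0.5,-1],[0.7,0,0,2,-1.3,-0.5,-1]])

```text
time_s: 21.1
eef_pos: [0.5385, -0.0179, 0.1841]
eef_rot: [0.765, 0.4, 0.415, -0.287]
wrist_force: [2.2, 1.7, -2.4]
opening: 0.299
```

```bash
cat >> h.py <<'E'
def ft():
    p,R,o=pose(); T=tool(-N,YH)
    print("tip",tiploc().round(2),"blade ang",((T.inv()*R).as_rotvec()).round(3),"F",R.inv().apply(o["wrist_force"]).round(1),"T",R.inv().apply(o["torque"]).round(2),
     "F slope frame",np.round([o["wrist_force"]@XS,o["wrist_force"]@YH,o["wrist_force"]@N],1))
E
python3 - <<'E'
from h import *
ft()
cs=cams(); crop(cs["scene"],245,205,305,265,11,"s17.png");crop(cs["top"],305,195,355,245,12,"t17.png")
E
```

```text
tip [-0.65 21.55 -8.32] blade ang [ 0.84  -0.002  0.002] F [ 3.   1.7 -1.3] T [-0.04  0.45  0.54] F slope frame [ 0.4  2.1 -3. ]
```

View pics/s17.png

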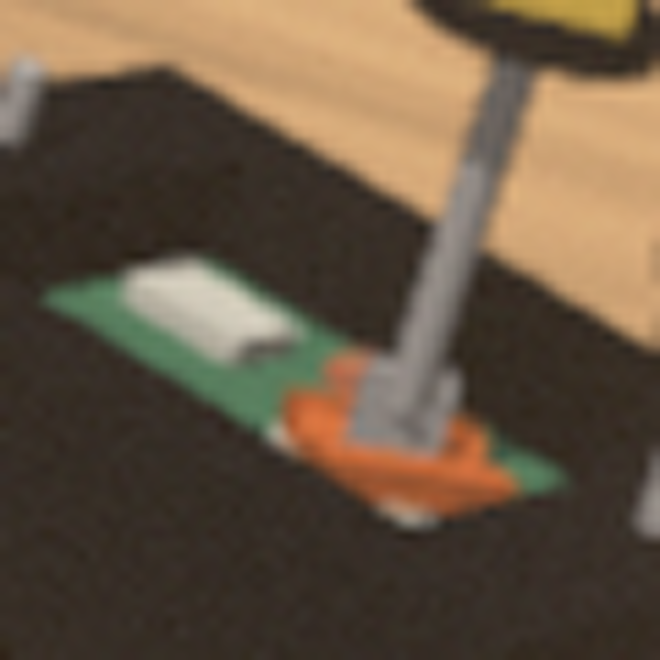

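View pics/t17.png

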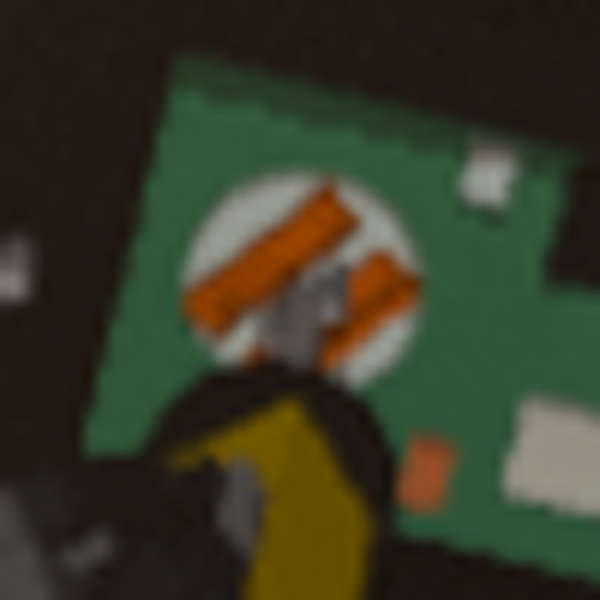

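The selector follows the blade and is about halfway, with light forces (3 N). Continuing.

>>> servo_tool(targets=[[0.12,0,0,0,-0.3,-0.1,-1],[0.24,0,0,0,-0.7,-0.2,-1],[0.36,0,0,0,-1.0,-0.4,-1],[0.48,0,0,0,-1.2,-0.5,-1],[0.58,0,0,0,-1.4,-0.7,-1],[0.66,0,0,0,-1.6,-0.8,-1],[0.72,0,0,0,-1.7,-0.9,-1],[0.72,0,0,0,-1.7,-0.9,-1]])

```text
time_s: 22.2
eef_pos: [0.5371, -0.0183, 0.1834]
eef_rot: [0.576, 0.643, 0.288, -0.414]
wrist_force: [2.6, -0.1, -4.1]
opening: 0.299
```

```bash
python3 - <<'E'
from h import *
ft()
cs=cams(); crop(cs["scene"],245,205,305,265,11,"s18.png");crop(cs["top"],305,195,355,245,12,"t18.png")
E
```

```text
tip [-0.69 21.32 -8.24] blade ang [ 1.557 -0.002  0.003] F [ 4.8  0.1 -0.4] T [-0.05  0.27  0.29] F slope frame [ 0.1  0.4 -4.8]
```

View pics/t18.png

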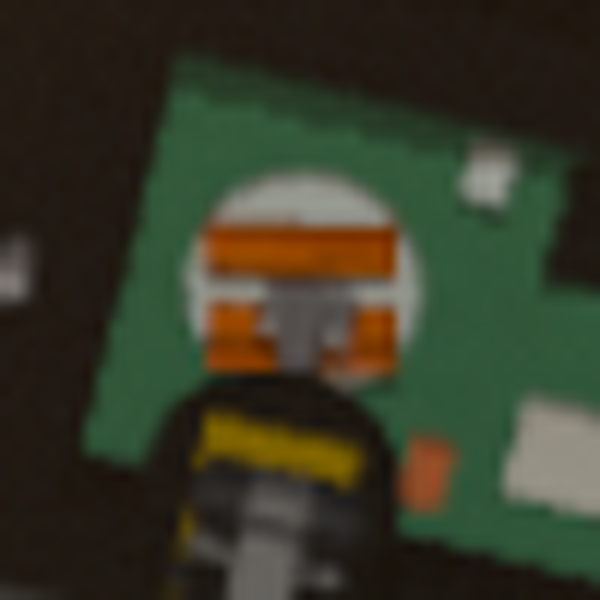

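View pics/s18.png

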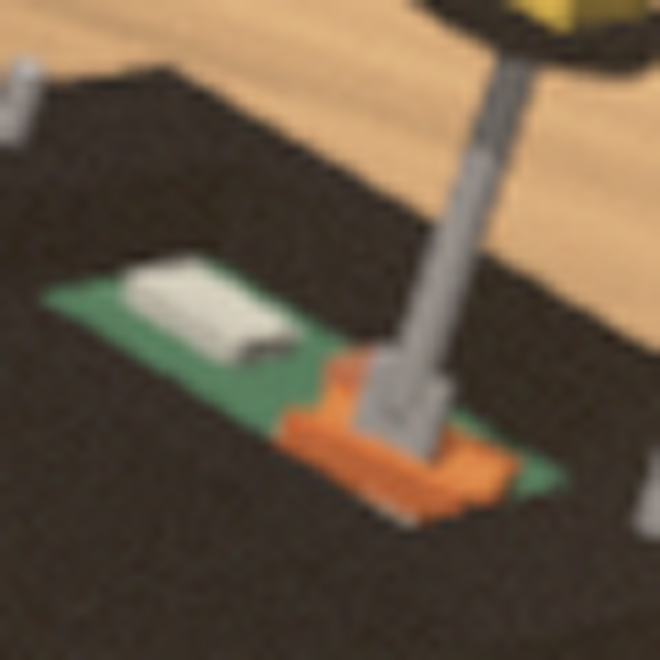

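The bars lie level in the image, about 12° short of the stop, so I keep turning while watching the torque.

>>> servo_tool(targets=[[0.05,0,0,0,-0.1,0,-1],[0.1,0,0,0,-0.2,0,-1],[0.15,0,0,0,-0.3,0,-1],[0.19,0,0,0,-0.4,0,-1],[0.22,0,0,0,-0.4,0,-1],[0.24,0,0,0,-0.5,0,-1],[0.24,0,0,0,-0.5,0,-1],[0.24,0,0,0,-0.5,0,-1]])

```text
time_s: 23.3
eef_pos: [0.5366, -0.0182, 0.1832]
eef_rot: [0.495, 0.708, 0.236, -0.446]
wrist_force: [3.9, -0.9, -3.7]
opening: 0.296
```

```bash
python3 - <<'E'
from h import *
ft()
cs=cams(); crop(cs["top"],305,195,355,245,12,"t19.png")
E
```

```text
tip [-0.71 21.26 -8.22] blade ang [ 1.796 -0.002  0.003] F [ 5.3  1.6 -0.4] T [-0.06  0.19  0.1 ] F slope frame [ 1.6  0.  -5.3]
```

View pics/t19.png

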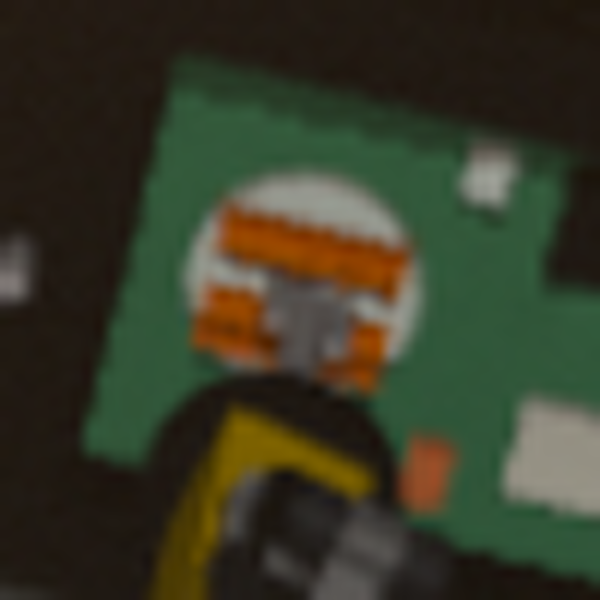

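>>> servo_tool(targets=[[0.02,0,0,0,0,0,-1],[0.04,0,0,0,-0.1,0,-1],[0.06,0,0,0,-0.1,0,-1],[0.07,0,0,0,-0.1,0,-1],[0.08,0,0,0,-0.2,0,-1],[0.08,0,0,0,-0.2,0,-1],[0.08,0,0,0,-0.2,0,-1],[0.08,0,0,0,-0.2,0,-1]])

```text
time_s: 24.4
eef_pos: [0.5366, -0.0182, 0.1831]
eef_rot: [0.466, 0.727, 0.218, -0.455]
wrist_force: [4.5, -0.6, -4.9]
opening: 0.299
```

```bash
python3 - <<'E'
from h import *
ft()
cs=cams(); crop(cs["top"],305,195,355,245,12,"t20.png")
E
```

```text
tip [-0.63 21.25 -8.21] blade ang [ 1.877 -0.002  0.003] F [ 6.5  1.2 -0.7] T [-0.19  0.17  0.4 ] F slope frame [ 1.4  0.3 -6.5]
```

View pics/t20.png

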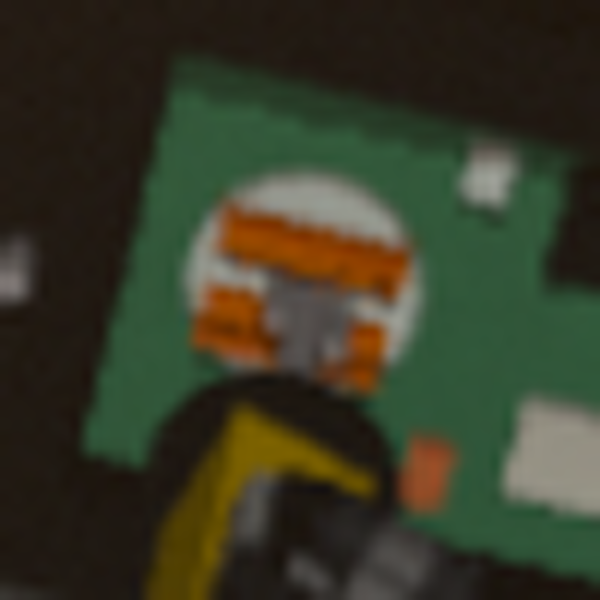

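Torque has risen to 0.19 N m, well above friction, with the bars unchanged from the last picture. A little more turn will confirm the stop.

>>> servo_tool(targets=[[0.02,0,0,0,0,0,-1],[0.04,0,0,0,-0.1,0,-1],[0.06,0,0,0,-0.1,0,-1],[0.06,0,0,0,-0.1,0,-1],[0.06,0,0,0,-0.1,0,-1],[0.06,0,0,0,-0.1,0,-1],[0.06,0,0,0,-0.1,0,-1],[0.06,0,0,0,-0.1,0,-1]])

```text
time_s: 25.5
eef_pos: [0.5365, -0.0182, 0.1831]
eef_rot: [0.444, 0.74, 0.205, -0.461]
wrist_force: [5.1, -2.0, -4.0]
opening: 0.296
```

```bash
python3 - <<'E'
from h import *
ft()
c=ctrl.camera("top"); x0,y0,x1,y1=310,200,352,245; f=8
im=cv2.resize(c["pixels"][y0:y1,x0:x1],None,fx=f,fy=f,interpolation=cv2.INTER_CUBIC)
m=cv2.inRange(cv2.cvtColor(im,cv2.COLOR_BGR2HSV),(5,150,90),(15,255,255))
k,l,s,ce=cv2.connectedComponentsWithStats(m)
for i in range(1,k):
    if s[i,4]<1000: continue
    pts=np.argwhere(l==i)[:,::-1]
    W=np.array([onplane(c,((p[0]+.5)/f-.5+x0,(p[1]+.5)/f-.5+y0),RIM-.010*N,N) for p in pts[::4]])
    L=np.stack([(W-RIM)@XS,(W-RIM)@YH],1)*1000
    ev=np.linalg.svd(L-L.mean(0),full_matrices=False)[2][0]
    print(s[i],L.mean(0).round(1),cv2.minAreaRect(L.astype(np.float32)),"dir",np.degrees(np.arctan2(ev[1],ev[0])).round(1))
E
```

```text
tip [-0.54 21.18 -8.19] blade ang [ 1.936 -0.002  0.003] F [ 6.2  2.8 -0.1] T [-0.31  0.01  0.47] F slope frame [ 2.7 -0.9 -6.2]
[ 107   99  126   60 3991] [ 7.6 20.6] ((7.429039478302002, 20.783802032470703), (33.708648681640625, 10.351263999938965), 89.58989715576172) dir -90.7
[  90  151   55   54 1985] [-9.8 31.2] ((-9.341203689575195, 30.59140396118164), (15.478515625, 13.244938850402832), 89.79862976074219) dir -124.8
[ 176  176   41   45 1034] [-9.9  7.9] ((-9.589836120605469, 7.912235260009766), (7.883647918701172, 13.018786430358887), 74.93708801269531) dir 169.6
[ 227  253   34   46 1181] [-29.4  -8.6] ((-29.493080139160156, -8.450261116027832), (13.599910736083984, 7.791714668273926), 4.147902011871338) dir -180.0
```

Torque is 0.31 N m and the bars run at 90.7°, so the selector is at its stop. I unload the blade within the slot play, then withdraw along the normal.

>>> servo_tool(targets=[[-0.08,0,0,0,0.2,0,-1],[-0.16,0,0,0,0.3,0,-1],[-0.22,0,0,0,0.4,0,-1],[-0.22,0,0,-1,0.4,0,-1],[-0.22,0,0,-5,0.4,0,-1],[-0.22,0,0,-12,0.4,0,-1],[-0.22,0,0,-25,0.4,0,-1],[-0.22,0,0,-45,0.4,0,-1]])

```text
time_s: 26.55
eef_pos: [0.5138, -0.0134, 0.2225]
eef_rot: [0.523, 0.687, 0.254, -0.436]
wrist_force: [-0.1, 0.9, -1.4]
opening: 0.3
```

```bash
python3 - <<'E'
from h import *
ft(); print(pose()[2]["q"].round(3))
cs=cams(); crop(cs["scene"],225,165,305,265,7,"s21.png");crop(cs["top"],305,195,355,245,12,"t21.png")
c=cs["top"]; x0,y0,x1,y1=310,200,352,245; f=8
im=cv2.resize(c["pixels"][y0:y1,x0:x1],None,fx=f,fy=f,interpolation=cv2.INTER_CUBIC)
m=cv2.inRange(cv2.cvtColor(im,cv2.COLOR_BGR2HSV),(5,150,90),(15,255,255))
k,l,s,ce=cv2.connectedComponentsWithStats(m)
for i in range(1,k):
    if s[i,4]<1000: continue
    pts=np.argwhere(l==i)[:,::-1]
    W=np.array([onplane(c,((p[0]+.5)/f-.5+x0,(p[1]+.5)/f-.5+y0),RIM-.010*N,N) for p in pts[::4]])
    L=np.stack([(W-RIM)@XS,(W-RIM)@YH],1)*1000
    ev=np.linalg.svd(L-L.mean(0),full_matrices=False)[2][0]
    print(s[i],L.mean(0).round(1),"dir",np.degrees(np.arctan2(ev[1],ev[0])).round(1))
E
```

```text
tip [-1.59 21.15 37.52] blade ang [ 1.717e+00 -1.000e-03  2.000e-03] F [ 1.1 -1.  -0.7] T [-0.02 -0.02 -0.35] F slope frame [-0.9  0.8 -1.1]
[-0.278 -0.296  2.168  0.047  0.746  0.057]
[ 107   98  125   62 3913] [ 7.7 20.8] dir -90.7
[  90  152  127   68 5165] [-9.3 21. ] dir -90.1
[ 227  253   34   46 1168] [-29.4  -8.6] dir 180.0
```

View pics/s21.png

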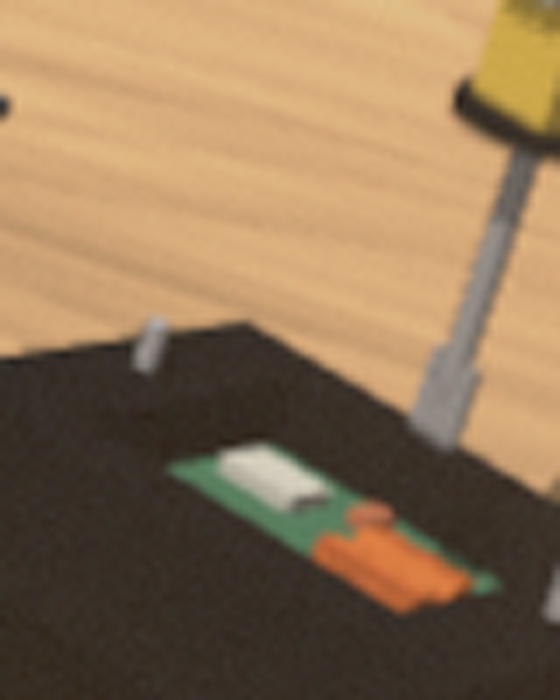

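View pics/t21.png

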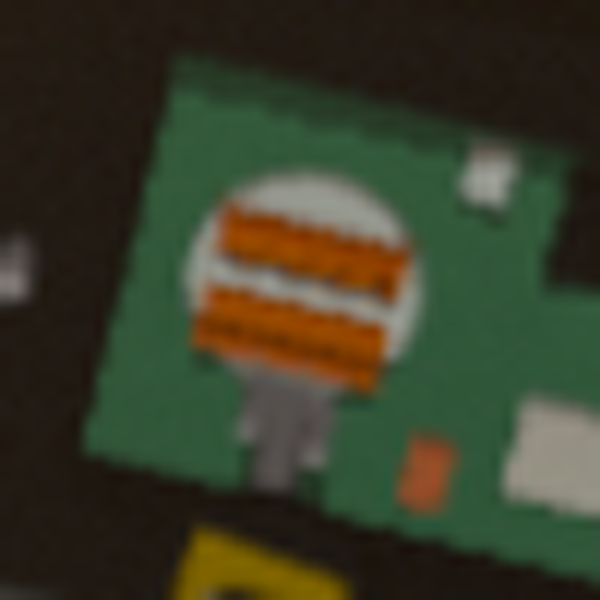

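The selector stays at its stop after the withdrawal (bars at 90.7° and 90.1°), and the blade is clear at (445,400) in the scene crop. Next, the return to the stand.

```bash
cat >> h.py <<'E'
HOLE=np.array([.450,-.331,.100]); SY=.113-np.pi/2
ST=tool([0,0,-1],[-np.sin(SY),np.cos(SY),0])
def stand(tipz): return HOLE*[1,1,0]+[0,0,tipz]-ST.apply(TIP), ST
E
python3 - <<'E'
from h import *
p,R,o=pose()
print("up60",rel(p+[0,0,.07],R)); print(rel(*stand(.16))); print(stand(.16))
from scipy.spatial.transform import Slerp
E
```

```text
up60 (array([0., 0., 0.]), array([-60.4,  35.1,  -5.2]))
(array([-0.462,  0.048, -0.533]), array([-47.8,  80.4, 317.6]))
(array([ 0.45022552, -0.33298724,  0.283     ]), Rotation.from_matrix(array([[ 0.        ,  0.99362229,  0.11275967],
                            [ 0.        ,  0.11275967, -0.99362229],
                            [-1.        ,  0.        ,  0.        ]])))
```

>>> servo_tool(targets=[[0,0,0,-50,28,0,-1],[0,0,0,-70,45,35,-1],[-0.07,0,-0.08,-75,55,90,-1],[-0.15,0.01,-0.18,-72,62,145,-1],[-0.24,0.02,-0.28,-65,68,200,-1],[-0.33,0.03,-0.38,-58,74,255,-1],[-0.42,0.04,-0.48,-50,80,300,-1],[-0.462,0.048,-0.533,-48,80,318,-1]])

```text
time_s: 27.65
eef_pos: [0.4493, -0.336, 0.2816]
eef_rot: [0.526, 0.471, 0.528, -0.472]
wrist_force: [0.3, 0.3, -1.7]
opening: 0.295
```

>>> servo_tool(targets=[[0,0,0,0,0,0,-1],[0,0,0,0,0,0,-1],[0,0,0,0,0,0,-1],[0,0,0,0,0,0,-1],[0,0,0,0,0,0,-1],[0,0,0,0,0,0,-1],[0,0,0,0,0,0,-1],[0,0,0,0,0,0,-1]])

```text
time_s: 28.65
eef_pos: [0.4492, -0.336, 0.2816]
eef_rot: [0.526, 0.471, 0.528, -0.472]
wrist_force: [0.2, 0.9, -1.1]
opening: 0.299
```

```bash
python3 - <<'E'
from h import *
print(pose()[2]["q"].round(3),rel(*stand(.12)))
p,R,o=pose()
cs=cams(); crop(cs["scene"],150,60,240,200,5,"s22.png");crop(cs["top"],420,240,520,330,6,"t22.png")
u=proj(cs["scene"],p+R.apply(TIP)); print(((u-[150,60]+.5)*5).round())
E
```

```text
[-0.853  0.113  1.582 -0.002  1.449 -0.964] (array([-0.001, -0.001,  0.003]), array([38.6,  1.4, -2.9]))
[170. 338.]
```

View pics/s22.png

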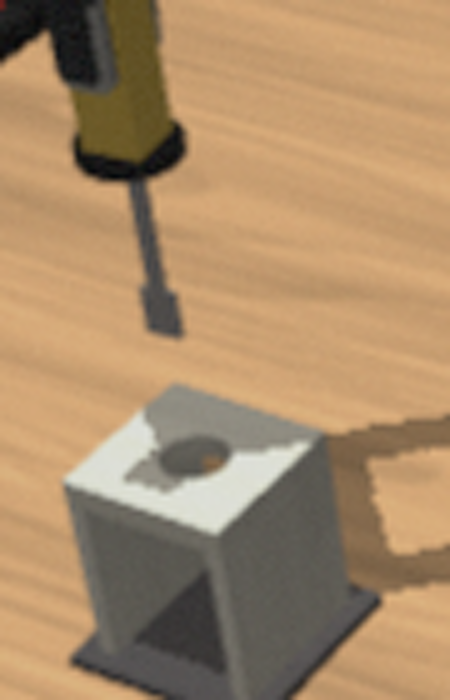

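View pics/t22.png

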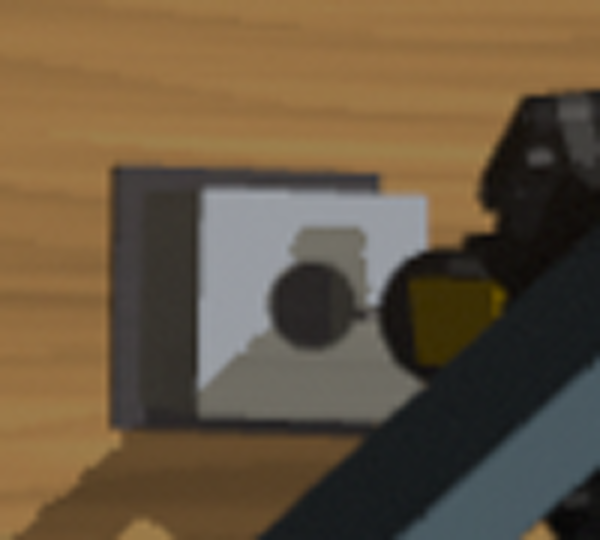

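The tip is at (165,333), 1 px from the prediction. The hole is at (195,457) in the scene crop and (312,305) in the top crop.

```bash
python3 - <<'E'
from h import *
cs=cams()
print(onz(cs["top"],(471.6,290.4),.1),onz(cs["scene"],(188.6,151.0),.1))
S=lambda x,y:((x+.5)/5-.5+150,(y+.5)/5-.5+60)
p,R,o=pose(); tip=p+R.apply(TIP); print("tip",tip,"seen at tip height",onz(cs["scene"],S(164,333),tip[2]))
E
```

```text
[ 0.44914493 -0.33229299  0.1       ] [ 0.45082367 -0.3304635   0.1       ]
tip [ 0.44867292 -0.33398746  0.15853387] seen at tip height [ 0.44701926 -0.33781614  0.15853387]
```

>>> servo_tool(targets=[[0,0,0.003,0,3,-4,-1],[0,0,0.003,15,3,-4,-1],[0,0,0.003,30,3,-4,-1],[0,0,0.003,40,3,-4,-1],[0,0,0.003,45,3,-4,-1],[0,0,0.003,45,3,-4,-1],[0,0,0.003,45,3,-4,-1],[0,0,0.003,45,3,-4,-1]])

```text
time_s: 29.85
eef_pos: [0.4519, -0.3319, 0.2371]
eef_rot: [0.528, 0.471, 0.527, -0.471]
wrist_force: [0.4, 0.1, -1.4]
opening: 0.295
```

```bash
python3 - <<'E'
from h import *
cs=cams(); crop(cs["scene"],155,105,230,180,9,"s23.png");crop(cs["top"],440,260,510,320,9,"t23.png")
p,R,o=pose(); tip=p+R.apply(TIP);print(tip,o["wrist_force"])
E
```

```text
[ 0.45166115 -0.32987035  0.11396267] [-0.1744646   0.24140856 -1.79208364]
```

View pics/s23.png

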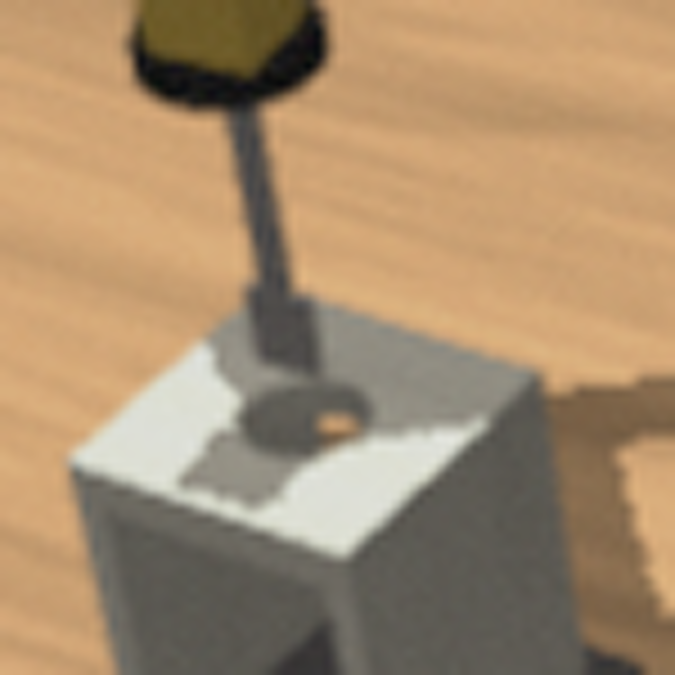

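View pics/t23.png

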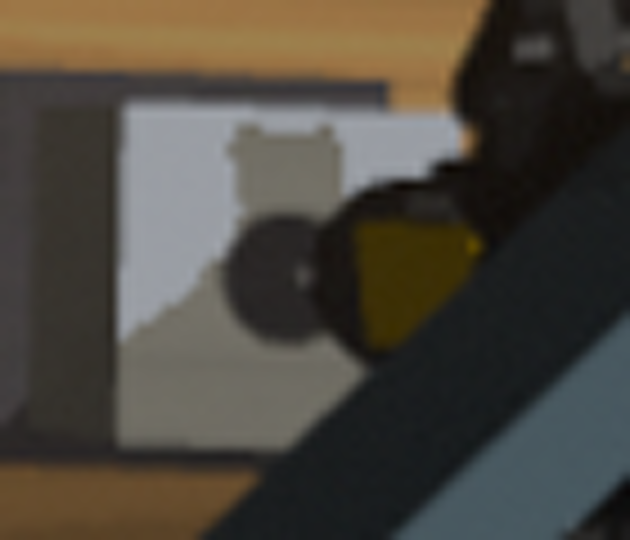

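```bash
python3 - <<'E'
from h import *
cs=cams(); p,R,o=pose()
for n,x0,y0 in(("top",440,260),("scene",155,105)):
    for z in(-.010,-.002,.006):
        for yy in(-.0015,.0015):
            u=proj(cs[n],p+R.apply([TIP[0],yy,z])); print(n,z,yy,((u-[x0,y0]+.5)*9).round())
    print(((proj(cs[n],[.45,-.3314,.1])-[x0,y0]+.5)*9).round())
im=cs["top"]["pixels"][280:302,455:485]
im=np.clip(im.astype(float)*2.2,0,255).astype(np.uint8)
cv2.imwrite("pics/t24.png",cv2.resize(im,None,fx=20,fy=20,interpolation=cv2.INTER_CUBIC))
E
```

```text
top -0.01 -0.0015 [261. 278.]
top -0.01 0.0015 [259. 265.]
top -0.002 -0.0015 [295. 275.]
top -0.002 0.0015 [293. 262.]
top 0.006 -0.0015 [329. 272.]
top 0.006 0.0015 [327. 259.]
[285. 274.]
scene -0.01 -0.0015 [332. 377.]
scene -0.01 0.0015 [326. 384.]
scene -0.002 -0.0015 [302. 370.]
scene -0.002 0.0015 [295. 377.]
scene 0.006 -0.0015 [272. 363.]
scene 0.006 0.0015 [265. 370.]
[306. 416.]
```

View pics/t24.png

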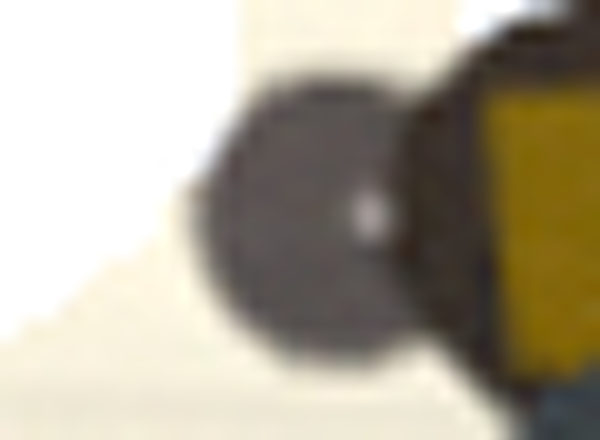

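Allowing for the shoulder glint at (370,213), the real tip sits within about 2 mm of the hole centre. Lowering, and stopping above the collar seat.

>>> servo_tool(targets=[[0,0,0,10,0,0,-1],[0,0,0,22,0,0,-1],[0,0,0,35,0,0,-1],[0,0,0,50,0,0,-1],[0,0,0,65,0,0,-1],[0,0,0,80,0,0,-1],[0,0,0,88,0,0,-1],[0,0,0,88,0,0,-1]])

```text
time_s: 31.05
eef_pos: [0.4515, -0.3314, 0.148]
eef_rot: [0.527, 0.472, 0.528, -0.471]
wrist_force: [0.1, -0.5, -0.7]
opening: 0.296
```

```bash
python3 - <<'E'
from h import *
cs=cams(); crop(cs["scene"],155,85,230,180,7,"s25.png")
p,R,o=pose(); print(p,o["wrist_force"],R.as_matrix()[:,0])
E
```

```text
[ 0.45203711 -0.33205582  0.14920949] [-0.13116812  1.1443353  -1.55949035] [ 1.06402020e-03 -3.13311667e-04 -9.99999385e-01]
```

View pics/s25.png

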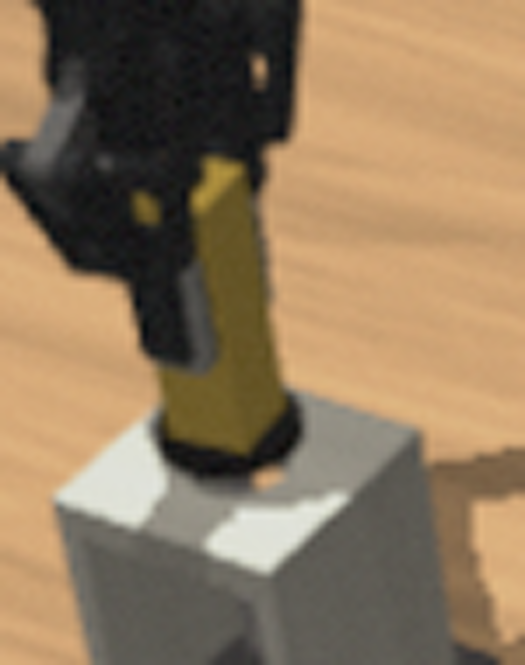

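The collar at (230,440) is about 12 mm above the plate, concentric with the hole. Final slow lowering.

>>> servo_tool(targets=[[0,0,0,4,0,0,-1],[0,0,0,7,0,0,-1],[0,0,0,8.5,0,0,-1],[0,0,0,9.5,0,0,-1],[0,0,0,10,0,0,-1],[0,0,0,10.5,0,0,-1],[0,0,0,10.5,0,0,-1],[0,0,0,10.5,0,0,-1]])

```text
time_s: 32.15
eef_pos: [0.4521, -0.332, 0.1387]
eef_rot: [0.528, 0.471, 0.527, -0.471]
wrist_force: [0.0, 0.9, -1.9]
opening: 0.298
```

>>> servo_tool(targets=[[0,0,0,0.5,0,0,-1],[0,0,0,1,0,0,-1],[0,0,0,1.5,0,0,-1],[0,0,0,2,0,0,-1],[0,0,0,2.5,0,0,-1],[0,0,0,2.5,0,0,-1],[0,0,0,2.5,0,0,-1],[0,0,0,2.5,0,0,-1]])

```text
time_s: 33.15
eef_pos: [0.4521, -0.3321, 0.1367]
eef_rot: [0.528, 0.471, 0.527, -0.471]
wrist_force: [-2.5, 2.2, 5.2]
opening: 0.297
```

The collar is seated (about +6.5 N). I open and rise straight up.

>>> servo_tool(targets=[[0,0,0,0,0,0,0],[0,0,0,0,0,0,0.5],[0,0,0,0,0,0,1],[0,0,0,0,0,0,1],[0,0,0,0,0,0,1],[0,0,0,-20,0,0,1],[0,0,0,-60,0,0,1],[0,0,0,-110,0,0,1]])

```text
time_s: 34.15
eef_pos: [0.4514, -0.3314, 0.2468]
eef_rot: [0.527, 0.471, 0.528, -0.471]
wrist_force: [0.8, -0.6, 0.2]
opening: 1.0
```

>>> servo_tool(targets=[[0,0,0,-40,0,0,1],[0,0,0,-40,-40,0,1],[0,0,0,-40,-90,0,1],[0,0,0,-40,-110,0,1],[0,0,0,-40,-110,0,1],[0,0,0,-40,-110,0,1],[0,0,0,-40,-110,0,1],[0,0,0,-40,-110,0,1]])

```text
time_s: 35.15
eef_pos: [0.3427, -0.3436, 0.2866]
eef_rot: [0.527, 0.471, 0.528, -0.471]
wrist_force: [-0.2, -0.6, 0.1]
opening: 0.997
```

```bash
python3 - <<'E'
from h import *
cs=cams(); cv2.imwrite("pics/fin_s.png",cs["scene"]["pixels"]); cv2.imwrite("pics/fin_t.png",cs["top"]["pixels"])
crop(cs["scene"],155,85,235,200,5,"fin_d.png"); print(pose()[2]["time_s"],pose()[2]["wrist_force"])
E
```

```text
35.25 [0.93456935 0.20272111 1.09521046]
```

View pics/fin_s.png

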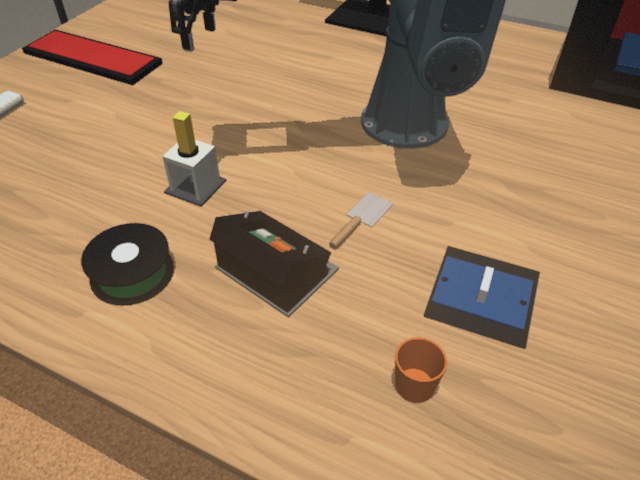

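View pics/fin_t.png

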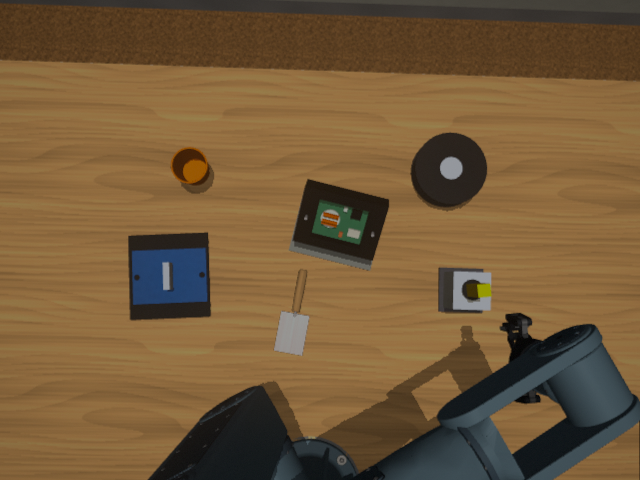

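View pics/fin_d.png

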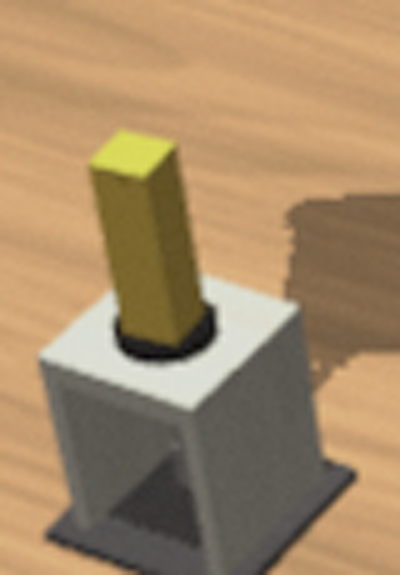

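The final views show the driver upright with its collar on the stand at (188,150), the selector across the slope at (330,218) in the top view, and the cover flat on the mat at (170,276). The spool, pot and scraper look unmoved, and the arm is clear.

```bash
python3 -c "
from bench import ctrl
print(ctrl.hand_in())"
```

```text
the job is handed in; nothing more can be done
None
```

The job is done and handed in at about 35 s of robot time.

- **Cover:** It was lifted square to the slope off the pins and lowered onto the mat until I felt about 9 N of contact, then released. In both views it lies flat inside the mat, rib up. The margin on its left side is narrow, about 2 px in the top view.
- **Selector:** I turned it clockwise with the screwdriver blade until the torque rose to 0.31 N m, against about 0.05 N m of friction. After the blade was withdrawn, the top view gave the bars at 90.1° and 90.7° to the up-slope direction. That matches the stop to within the measuring error.
- **Screwdriver:** It went back into the stand with about 6.5 N of contact at the collar, then was released. The last picture shows it upright with the collar on the plate. It sits a quarter turn round from how it started.
- **Bystanders:** The spool, pot and scraper look unmoved in the before and after pictures. I compared them by eye, not by measurement.

**Disagreements between checks:** The two camera views differed by about 2–5 mm on the blade tip, so I used a compromise and checked it before each insertion. No check failed. Readings at the end of each move stayed under 10 N.

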